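Clear up a broken spice jar with a reacher

TASK

A jar broke at the spice shelf. Put every blunt bit of cork and wood from the counter and every sharp ceramic piece from the gap under the shelf into the steel bin; handle the sharp pieces only with the reacher's jaws, worked by its trigger, never with the fingers. Finish with the reacher standing upright and lengthwise in the middle of its cork mat, its trigger released, and leave the whole jars, tins, lid, scoop and bowl in their places.

Things in the scene. Friction and masses are not known exactly. Their poses are not given: they have to be found in the camera images.
- shelf: Fixed low shelf: clear acrylic board 200 mm deep (x), 540 wide (y), underside 85 and top 97 mm above the counter, on two end panels (inner faces at y = +-256 mm). Origin on the counter under the middle of its front edge; +x runs into the gap, away from the robot. Open at the front; a 25 mm high batten closes the back, 186 mm in. Jars stand on the board's rear, over 85 mm behind the front edge.
- reacher_grip (a point): Reacher (grabbing tool, 0.36 kg, 221 mm long): middle of its grip, 75 mm above its flat underside; x along the shaft to the jaws, z up. Two upright plates, 60 mm over their outer faces: fixed handle plate on the -y side (50 mm long), trigger plate on the +y side (44 mm long), both from 35 mm below to 25 mm above here. Grasp from above, one finger outside each plate. Tail ends 35 mm behind here.
- reacher_jaws (a point): Same tool: midway between its jaws, 161 mm ahead (+x) of reacher_grip, 26 mm above the underside. Jaw plates reach 25 mm ahead of and behind here, 4 to 48 mm above the underside; 72 mm apart inside and 84 mm outside when open. Ahead of the foot block under the grip (70 x 50 x 34 mm) the tool is under 50 mm tall.
- reacher_middle (a point): Same tool, 70 mm ahead of reacher_grip and 26 mm above the underside: the middle of its length. The centre of mass lies about 20 mm ahead of reacher_grip.
- trigger (a joint): Travel of the trigger plate towards the handle plate: 0 released (60 mm over the plates, jaws open), 0.024 m at the end (36 mm). A spring pushes back with 12 N at 0, 17 N at the end, and opens it when let go: held at 55 to 57 mm over the plates, the tool hangs in the grip with open jaws. A piece in the jaws stops it at about 0.011 to 0.015; empty jaws go to 0.024.
- jaw_left: Reacher's jaw on its +y side, plate 50 x 6 x 44 mm. Each jaw moves inwards as far as the trigger does. The squeeze above the spring's is shared by both jaws; 40 to 70 N in all holds a piece well. Squeezing shifts the tool's centre line, relative to the middle between the fingers, towards its +y side by half the trigger's travel.
- jaw_right: Reacher's jaw on its -y side, like the other.
- mat_middle (a point): Fixed cork mat 260 x 130 x 4 mm, the reacher's place; centre of its top face, x along its length. At the start the reacher stands on it lengthwise, its middle near this point.
- bin: Fixed open steel waste bin 220 (x) x 200 (y) x 80 mm tall, walls and floor 5 mm; origin on the counter under its centre.
- piece_foot_mid (a point): Broken jar foot, white ceramic, sharp: upright round piece 50 mm across, 40 tall, 80 g. Point at its centre, half-way up. It starts under the shelf. May be absent.
- piece_neck_mid (a point): Broken jar neck, white ceramic, sharp: upright round piece 46 mm across, 44 tall, 70 g. Point at its centre, half-way up. It starts under the shelf. May be absent.
- piece_wall_mid (a point): Broken jar side, white ceramic, sharp: angular piece 60 (x) x 44 (y) x 36 mm tall, 90 g. Point at its centre, half-way up. It starts under the shelf with its x roughly along the shelf's x. May be absent.
- cork_stub_mid (a point): Blunt cork stub 62 (x) x 32 (y) x 30 mm tall, on the counter in front of the shelf; point at its centre. May be absent.
- scoop_end_mid (a point): Snapped-off end of a bamboo scoop handle, 75 (x) x 24 (y) x 20 mm tall, on the counter in front of the shelf; point at its centre. May be absent.
- lid_half_mid (a point): Half of a wooden jar lid, block 64 (x) x 34 (y) x 22 mm tall with a 12 mm knob on top; point at the block's centre. May be absent.
- rack_offcut_mid (a point): Dark wooden rack offcut 70 (x) x 28 (y) x 26 mm tall, on the counter in front of the shelf; point at its centre. May be absent.
- dabba: Bystander, on the rear of the shelf board: steel dabba, upright can 83 mm across, 75 tall. Origin under its centre.
- cumin_jar: Bystander, on the rear of the shelf board: whole white ceramic cumin jar with a wooden lid, 68 mm across, 84 tall. Origin under its centre.
- tea_tin: Bystander, on the rear of the shelf board: steel tea tin 70 x 85 x 80 mm with a wire clip on its lid. Origin under its centre.
- grinder: Bystander, on the rear of the shelf board: clear and black plastic spice grinder, 64 mm across, 95 tall. Origin under its centre.
- steel_lid: Bystander: small steel jar lid with a knob, 54 mm across, 26 tall, under one end of the shelf near an end panel. Origin under its centre.
- scoop: Bystander: whole bamboo scoop 127 mm long, 24 tall, on the counter to one side of the shelf. Origin under it.
- katori: Bystander: steel bowl 84 mm across, 45 tall, on the counter to the other side of the shelf. Origin under its centre.
There are look-alikes about, which are no part of the job. Leave any yellow look-alike of the part that bears rack_offcut_mid alone.

How it is judged:
By the outcome, as a careful person would: the job done as asked, in the order asked, and still so for the second after the job is handed in, with the robot touching nothing.
Of piece_foot, piece_neck, piece_wall only 2 to 3 are there at a start; the rules pass over those that are not, and their reading is None.
Of cork_stub, scoop_end, lid_half, rack_offcut only 3 to 4 are there at a start; the rules pass over those that are not, and their reading is None.
At some moment in a run one of piece_foot, piece_neck, piece_wall, cork_stub, scoop_end, lid_half, rack_offcut may be knocked a few centimetres aside while the robot is not near it.
It also fails if it takes over 210 s, if anything falls off the work surface, if the arm or the gripper's body presses on something with over 40 N, if the wrist force passes 120 N, or if a joint passes its speed limit or range.

ROBOT

A 7-joint arm with a two-finger parallel gripper is mounted at the origin on the work surface. World frame = base frame: x ahead of the robot, y to its left, z up, the work surface at z = 0. Lengths are in mm, angles in degrees, forces in N, time in s.
With the tool pointing down it reaches from about 425 to 875 mm from the base axis. Payload 4.7 kg.
Tool frame: the origin (TCP) lies where the fingers leave the gripper's body, on its centre line; the fingertips stand manip.finger_overhang ahead of it and the grasp point (between the pads) lies 51 mm ahead of it (manip.finger_overhang is the distance from the TCP to the fingertips, in mm); z points along the fingers, y is the direction in which the jaws open and shut (so a half turn about z gives the same grasp; the last joint's range is limited). The gripper opens to 87 mm and grips with 3 to 60 N. Pads are 19 mm wide; open, the fingers measure 117 mm over their backs; the gripper's body (75 mm by 190 mm) begins 51 mm behind the grasp point.
Start: joints at [70.136, 18.392, -4.016, 83.108, 1.295, 78.541, -3.26], TCP at [229.447, -608.171, 292.287] pointing down, gripper open.
Joint ranges: [-163.93, 163.93], [-17.29, 119.83], [-79.2, 71.16], [3.27, 140.29], [-89.18, 269.18], [5.43, 117.66], [-154.24, 154.24]. Speed limits (degrees/s): [147.25, 147.25, 180, 180, 180, 180, 180].

INTERFACE

Orientations are given as a 3x3 rotation matrix whose columns are the frame's x, y, z axes.
In Python, from cell import get_obs, cams, finish_job, manip gives the robot as it stands.
- The arm moves only by the tool servo_tool, never from a script. Its argument "motion" is a list of rows, each a list of 6 numbers: the shift along the world's x, y, z each as a share of 0.25 m, from -1 to 1, then the turn, a rotation vector about the world's x, y, z each as a share of 2 rad, from -1 to 1. In form: [[x, y, z, rx, ry, rz], ...]. A call has 1 to 8 rows; each row is the pose to reach, as a shift and turn from the pose commanded when the call began; what a row does not reach only later rows make up. A row lasts 1/12 s, in which the tool goes at most 41.7 mm and 7.16 degrees, less where a joint would pass 70% of its speed; a pose out of reach is approached as far as the arm can. A call with a number of a shift or a turn outside -1 to 1 is refused whole. A call with a gripper value outside its range is refused whole. "grip" is the gripper command: -1 is fully open, 1 is shut, values between are in proportion, set as the call begins (left out, the last holds). The fingers move at their own pace and stop on an object; the grip force is fixed at half the most. Time passes only in rows, so rows that repeat a pose let the fingers close. It gives the time, the measured TCP pose, the force and the opening at its end, in the units of the state.
- get_obs(): the state, without advancing time (a new reading comes with each control period).
- cams.camera(name): name is "side" or "top"; returns a dict with "frame" (384x512x3 uint8, blue, green, red), "range_z" (384x512 float32, mm along the optical axis (not along the pixel's ray), 0 where there is no reading), "intrinsics" (3x3 intrinsics, pixels), "dist_coeffs" ([k1, k2, p1, p2, k3] as OpenCV has them; the pictures are not rectified), "origin" and "orientation" of the camera in the world. Camera axes: x right, y down, z forward; pixel columns grow to the right and rows downward; lengths in mm; the calibration is good to about 2 mm. A picture is of the moment at which its call begins.
- finish_job(): hands the job in, once; it reports no verdict.
The state is a dict: "t": time; "joints": joint angles; "joint_velocities": joint speeds; "joint_torque": joint torques, N m; "tcp_pos": TCP position; "orientation": TCP orientation; "force": force on the tool from outside, world axes, zero at the start; "moment": the same for the moment, N m; "finger_gap": finger opening in mm.
Only numpy, scipy, OpenCV 4.12 (cv2) and the standard library are available. Lean on these libraries where they do the work, as an engineer would, in place of code of your own. Each camera call takes 0.05 s, during which the arm holds its last target.

## Working session

There is one attempt and no reset: what is moved stays moved. The work goes in short steps, Python scripts to look and compute and a tool call to move; the robot and the scene stay as the last step left them, time stands still between calls to the robot, and variables do not carry over. Pictures are saved under pics/ and viewed, and the job is handed in when it is done.

Besides the shell and the picture viewer there is one more tool, called as name(argument=value, ...) on one line, values as JSON. servo_tool: Moves the arm, as the interface text tells. Shift numbers are shares of 0.25 m and turn numbers shares of 2 rad, none past 1 either way. Its arguments: {"type":"object","properties":{"motion":{"type":"array"},"grip":{"type":"number"}},"required":["motion"]}

```bash
ls -la; mkdir -p pics
python3 - <<'E'
from cell import get_obs, cams, manip
import cv2, numpy as np
o=get_obs(); print({k:np.round(v,2).tolist() for k,v in o.items()})
print(manip, getattr(manip,'finger_overhang',None))
for n in('side','top'):
    c=cams.camera(n); cv2.imwrite(f'pics/{n}0.png',c['frame']); np.save(f'pics/{n}0.npy',c['range_z'])
    print(n,c['intrinsics'],c['dist_coeffs'],c['origin'],c['orientation'])
E
```

```text
total 12
drwxr-xr-x  3 agent agent 4096 Dec  7 15:29 .
drwxr-xr-x 23 root  root  4096 Dec  7 15:29 ..
drwxr-xr-x  2 agent agent 4096 Dec  7 15:29 pics
{'t': 0.0, 'joints': [70.13, 18.44, -4.02, 83.18, 1.29, 78.54, -3.26], 'joint_velocities': [-0.02, -0.01, -0.03, -0.13, 0.12, 0.0, -0.01], 'joint_torque': [-0.0, -49.13, -0.4, -31.25, -0.06, 0.04, 0.0], 'tcp_pos': [229.3, -607.76, 291.14], 'orientation': [[0.94, 0.35, -0.0], [0.35, -0.94, 0.0], [-0.0, -0.0, -1.0]], 'force': [0.05, -0.14, -0.43], 'moment': [0.02, 0.05, 0.02], 'finger_gap': 86.69}
<Robot object at 0x7f7bc47bfa10> 69.7
side [[362.35152118   0.         251.59729073]
 [  0.         362.35152118 195.40018571]
 [  0.           0.           1.        ]] [-0.07807249  0.          0.          0.          0.        ] [178.13170998 516.26871967 725.6739479 ] [[-0.80052594 -0.4261463   0.42137578]
 [-0.59893194  0.54431183 -0.5873714 ]
 [ 0.02094633 -0.72258145 -0.69096837]]
top [[474.49096219   0.         258.7889157 ]
 [  0.         474.49096219 183.03273483]
 [  0.           0.           1.        ]] [-0.15818763  0.          0.          0.          0.        ] [ 322.93809139   10.59438494 1524.74416513] [[ 0.02109038 -0.98626879  0.16379581]
 [-0.99977579 -0.02111508  0.00159046]
 [ 0.00188994 -0.16379263 -0.98649298]]
```

View pics/side0.png

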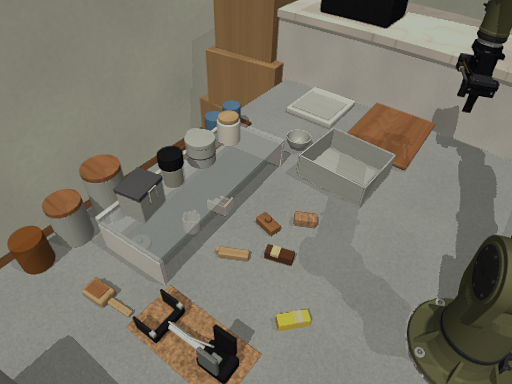

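View pics/top0.png

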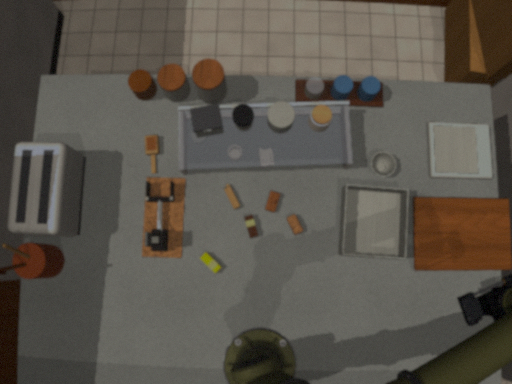

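```bash
cat > h.py <<'E'
import cv2, numpy as np
from cell import get_obs, cams, manip
def ray(c,uv):
    p=cv2.undistortPoints(np.array([uv],float).reshape(-1,1,2),np.array(c['intrinsics']),np.array(c['dist_coeffs'])).reshape(-1,2)
    d=np.c_[p,np.ones(len(p))]@np.array(c['orientation']).T
    return np.array(c['origin']),d
def onz(c,uv,z):
    o,d=ray(c,uv); return o+d*((z-o[2])/d[:,2])[:,None]
def proj(c,P):
    R=np.array(c['orientation']); q=(np.atleast_2d(P)-np.array(c['origin']))@R
    return cv2.projectPoints(q,np.zeros(3),np.zeros(3),np.array(c['intrinsics']),np.array(c['dist_coeffs']))[0].reshape(-1,2)
def cloud(c):
    h,w=c['range_z'].shape; u,v=np.meshgrid(np.arange(w),np.arange(h))
    o,d=ray(c,np.c_[u.ravel(),v.ravel()])
    z=c['range_z'].ravel(); P=o+d*z[:,None]; P[z<=0]=np.nan
    return P.reshape(h,w,3)
def crop(c,x0,y0,x1,y1,s,name):
    im=cv2.resize(c['frame'][y0:y1,x0:x1],None,fx=s,fy=s,interpolation=cv2.INTER_CUBIC); cv2.imwrite(name,im)
def rectify(P2):  # min area rect summary
    r=cv2.minAreaRect(P2.astype(np.float32)); return r
E
python3 - <<'E'
from h import *
c=cams.camera('top'); crop(c,130,90,420,270,2.7,'pics/t1.png')
s=cams.camera('side'); crop(s,70,90,410,384,2.0,'pics/s1.png')
E
```

```text
(no output)
```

View pics/t1.png

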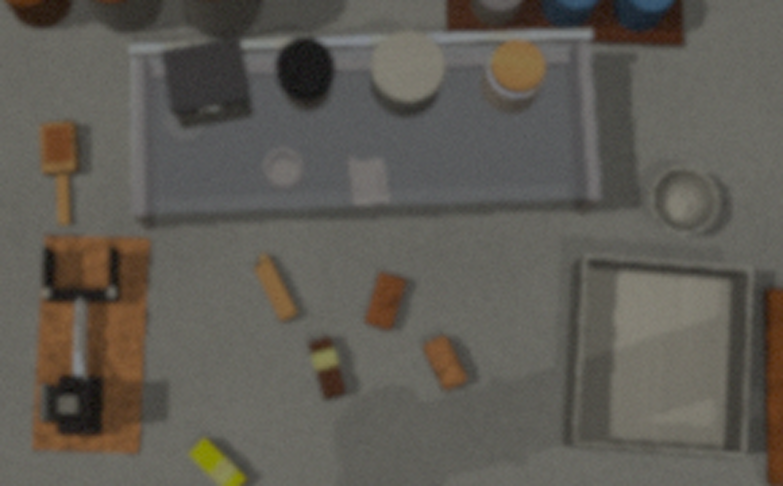

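View pics/s1.png

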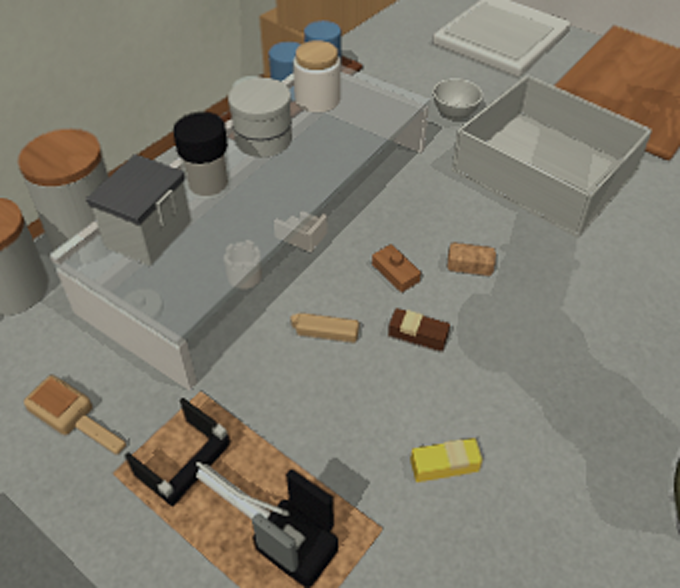

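```bash
cat >> h.py <<'E'
def blobs(P,mask,minpx=25):
    n,l,st,ce=cv2.connectedComponentsWithStats(mask.astype(np.uint8)); out=[]
    for i in range(1,n):
        if st[i,4]<minpx: continue
        q=P[l==i]; r=cv2.minAreaRect(q[:,:2].astype(np.float32))
        out.append((ce[i].round(),st[i,4],np.round(r[0],1),np.round(r[1],1),round(r[2],1),np.round(np.nanpercentile(q[:,2],[5,50,95]),1)))
    return out
E
python3 - <<'E'
from h import *
np.set_printoptions(suppress=True)
for n in('top','side'):
    c=cams.camera(n); P=cloud(c); z=P[...,2]
    m=(z>9)&(z<140)&(P[...,0]>300)&(P[...,0]<1000)&(abs(P[...,1])<500)
    print(n)
    for b in blobs(P,m): print(*b)
E
```

```text
top
[173.  82.] 924 [889.5 297.1] [91.9 88.7] 20.9 [ 24.1 118.9 126. ]
[142.  84.] 650 [889.9 405.9] [78.2 78.5] 18.5 [19.2 87.  94. ]
[280. 131.] 10831 [773.1 -68. ] [317.  680.7] 3.4 [ 14.4  95.6 107.9]
[213.  93.] 425 [865.1 168.3] [47.3 99.1] 17.1 [ 16.   76.6 133.8]
[152. 146.] 293 [677.3 366.5] [101.3  44.9] 4.9 [10.8 22.6 29.5]
[384. 163.] 398 [ 639.5 -385.6] [80.5 81.5] 86.2 [10.6 26.9 46.9]
[158. 221.] 914 [459.7 328.7] [230.4  90.7] 0.5 [ 21.4  38.5 102.3]
[231. 197.] 180 [528.4 102.4] [84.4 23. ] 28.1 [12.2 18.1 22.7]
[378. 218.] 1351 [ 451.8 -361.8] [225.7 222.7] 87.0 [12.2 58.1 81.9]
[272. 202.] 211 [513.9 -30.6] [33.7 64.1] 74.3 [16.  21.  31.3]
[415. 231.] 232 [ 423.1 -494.1] [ 11.6 236.4] 89.9 [ 9.9 16.2 21.7]
[251. 226.] 190 [434.7  36.4] [66.9 27.8] 17.2 [19.3 25.  29.6]
[294. 224.] 201 [ 444.4 -102.4] [60.9 32.3] 27.5 [21.2 28.  34.2]
[210. 261.] 180 [317.5 159.7] [69.7 28.6] 47.2 [17.9 24.5 31.6]
side
[183. 195.] 12191 [772.1 -64.6] [314.8 682. ] 3.4 [ 32.9  98.4 127.8]
[346. 165.] 3601 [ 434.8 -374.9] [263.  252.1] 86.5 [12.5 49.3 81.6]
[298. 138.] 397 [ 640.5 -384. ] [81.9 80.8] 80.0 [13.4 34.2 47.3]
[ 68. 217.] 2068 [889.7 301.5] [88.9 92.5] 87.0 [ 19.2 101.  124.7]
[305. 219.] 316 [442.4 -99.5] [61.5 34.2] 28.5 [12.2 29.4 33. ]
[268. 223.] 311 [514.4 -28.5] [35.6 65.4] 74.6 [11.9 23.  34.5]
[ 31. 249.] 1598 [888.8 411.4] [80.7 78.3] 34.9 [16.1 80.6 93.2]
[279. 254.] 408 [433.8  38.2] [70.2 31.2] 17.7 [11.3 26.5 29.1]
[232. 253.] 332 [528.7 104.9] [84.6 26. ] 31.1 [11.1 20.2 23. ]
[103. 295.] 770 [663.2 367.6] [125.7  47. ] 7.7 [10.1 24.2 28.4]
[198. 342.] 2713 [456.9 330.6] [220.9  87.6] 1.2 [ 21.2  40.2 105.1]
[290. 319.] 420 [316.1 163.6] [69.4 29.4] 48.6 [13.3 26.9 29.2]
```

Run:
```python
from h import *
np.set_printoptions(suppress=True,linewidth=150)
t=cams.camera('top'); crop(t,175,95,360,185,4.2,'pics/t2.png')
s=cams.camera('side'); crop(s,95,110,290,280,3.5,'pics/s2.png')
crop(s,120,280,270,384,5,'pics/s3.png'); crop(t,135,170,195,265,6,'pics/t3.png')
for n,c in(('t',t),('s',s)):
    P=cloud(c); z=P[...,2]
    m=(abs(z-97)<4)&(P[...,0]>590)&(P[...,0]<900)&(abs(P[...,1]+68)<300)
    q=P[m]; print(n,cv2.minAreaRect(q[:,:2].astype(np.float32)),len(q))
    # front edge fit
    ys=np.arange(-300,170,20); e=[]
    for y in ys:
        k=q[abs(q[:,1]-y)<10]
        if len(k)>3: e.append((y,np.percentile(k[:,0],2)))
    e=np.array(e); print(np.round(np.polyfit(e[:,0],e[:,1],1),4), e.round(0).tolist())
    m=(abs(z-80)<5)&(P[...,0]>300)&(P[...,0]<600)&(P[...,1]<-230)&(P[...,1]>-490)
    q=P[m]; print('bin',cv2.minAreaRect(q[:,:2].astype(np.float32)),len(q), np.percentile(q[:,:2],[1,99],axis=0))
    m=(z>95)&(P[...,0]>300)&(P[...,0]<600)&(P[...,1]>250)&(P[...,1]<420)
    for b in blobs(P,m,5): print('plates',*b)
    m=(z>38)&(z<56)&(P[...,0]>300)&(P[...,0]<600)&(P[...,1]>250)&(P[...,1]<420)
    for b in blobs(P,m,5): print('jaws',*b)
```

```text
t ((749.75341796875, -66.73519897460938), (288.67999267578125, 603.635986328125), 1.3551907539367676) 5807
[ -0.0591 614.2961] [[-280.0, 629.0], [-260.0, 631.0], [-240.0, 629.0], [-220.0, 628.0], [-200.0, 627.0], [-180.0, 624.0], [-160.0, 624.0], [-140.0, 623.0], [-120.0, 621.0], [-100.0, 621.0], [-80.0, 618.0], [-60.0, 618.0], [-40.0, 615.0], [-20.0, 614.0], [0.0, 616.0], [20.0, 616.0], [40.0, 610.0], [60.0, 610.0], [80.0, 608.0], [100.0, 611.0], [120.0, 607.0], [140.0, 606.0], [160.0, 604.0]]
bin ((452.6787109375, -350.5484924316406), (201.22653198242188, 223.08287048339844), 86.55615234375) 395 [[ 339.18425756 -455.0514733 ]
 [ 563.58293052 -246.71208996]]
plates [162. 239.] 51 [383.8 301.4] [45.  10.8] 1.1 [ 97.8 102.9 107.1]
plates [146. 239.] 51 [381.  348.3] [42.3 10.8] 3.1 [ 95.9 102.  106.5]
jaws [171. 191.] 54 [538.5 290.3] [10.5 59.9] 88.1 [40.5 48.2 54.4]
jaws [146. 191.] 45 [536.3 370.1] [54.2  9.2] 0.6 [38.9 48.6 54.3]
jaws [165. 199.] 7 [512.4 309. ] [ 3.8 15.7] 34.5 [38.3 39.1 40.2]
jaws [159. 206.] 6 [490.5 327.2] [15.8  1.3] 4.8 [39.  42.1 45.2]
jaws [158. 217.] 6 [
[... 980 characters left out ...]
3  97.6 100.3]
plates [224. 334.] 183 [382.9 303.2] [48.3 10.4] 0.5 [ 95.8 104.8 107. ]
plates [207. 356.] 184 [381.1 352.5] [11.3 44. ] 89.6 [ 96.7 104.6 106.9]
jaws [163. 272.] 26 [598.  257.7] [13.8  3.5] 89.4 [40.6 47.2 55.2]
jaws [171. 299.] 141 [537.9 295.3] [59.8 10.7] 4.4 [39.2 48.7 54.5]
jaws [173. 314.] 22 [513.6 314.3] [15.1  9.7] 61.6 [38.2 38.9 40.2]
jaws [144. 327.] 141 [535.6 371.8] [60.8 11.1] 6.9 [39.2 50.7 53.9]
jaws [167. 319.] 6 [514.4 328.4] [6.  4.3] 45.3 [38.3 38.4 38.7]
jaws [216. 354.] 668 [427.5 337.7] [161.5  56.5] 8.2 [38.3 40.4 51.7]
jaws [159. 329.] 5 [512.3 353.9] [4.  2.3] 47.4 [38.4 38.6 39.6]
jaws [200. 364.] 9 [395.5 358.3] [ 0.6 12.7] 88.6 [47.8 52.7 54.9]
```

View pics/t2.png

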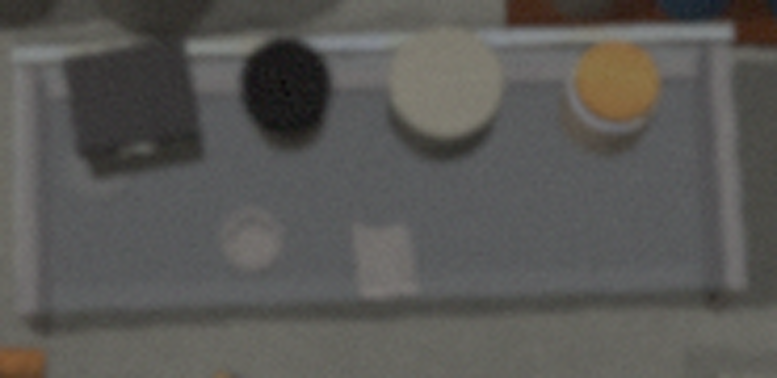

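View pics/s2.png

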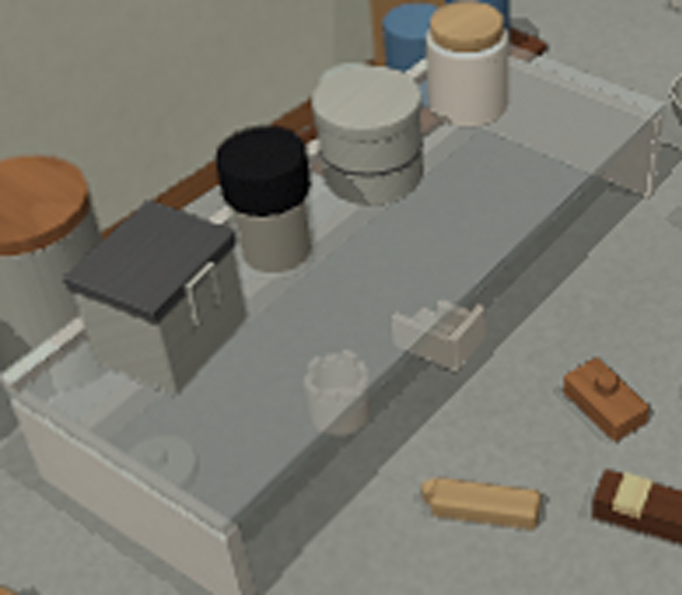

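View pics/s3.png

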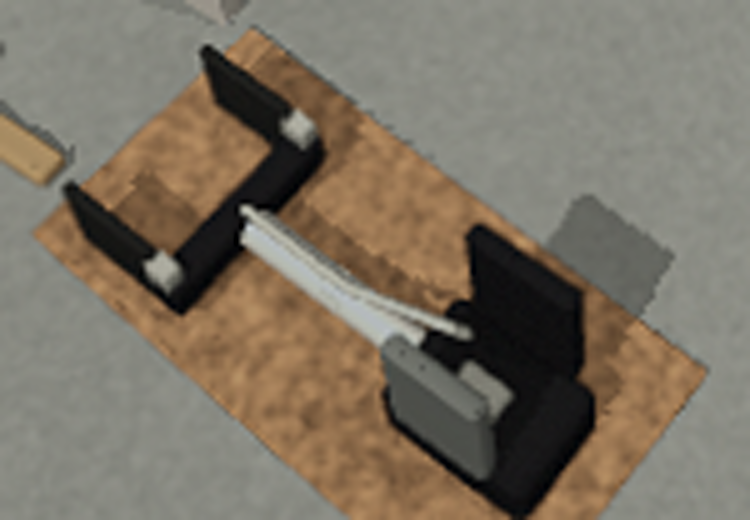

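View pics/t3.png

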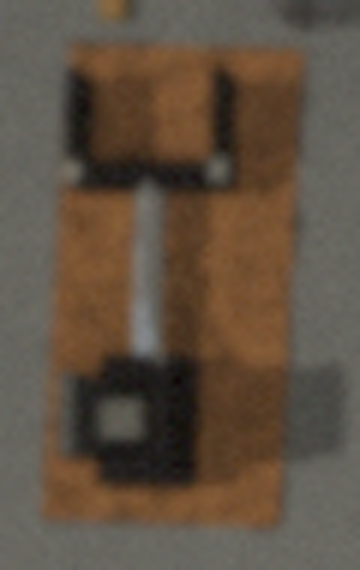

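Run:
```python
from h import *
np.set_printoptions(suppress=True,linewidth=150)
t=cams.camera('top'); s=cams.camera('side')
yaw=np.arctan(0.0597); print('yaw',np.degrees(yaw))
# hidden cells
R=np.array([[np.cos(yaw),-np.sin(yaw)],[np.sin(yaw),np.cos(yaw)]])
org=np.array([614.0+0.0597*67+0,-67.0])
for n,c in(('t',t),('s',s)): c['P']=cloud(c)
def vis(c,p):
    u=np.round(proj(c,p)[0]).astype(int)
    if not(0<=u[0]<512 and 0<=u[1]<384): return False
    q=c['P'][u[1],u[0]]; 
    # hidden if depth point lies above board
    return not(q[2]>103)
for x in range(20,186,15):
    row=''
    for y in range(250,-251,-15):
        w=R@np.array([x,y])+org
        a=vis(t,[*w,40]);b=vis(s,[*w,20]); row+='.tsX'[0 if a and b else 1 if a else 2 if b else 3]
    print(x,row)
# masks
hsv=cv2.cvtColor(t['frame'],cv2.COLOR_BGR2HSV).astype(int)
for (u,v) in((235,151),(267,157),(250,150),(262,150),(300,150)): print(t['frame'][v,u],hsv[v,u])
hs=cv2.cvtColor(s['frame'],cv2.COLOR_BGR2HSV).astype(int)
for (u,v) in((190,225),(192,217),(222,204),(205,200)): print('s',s['frame'][v,u],hs[v,u])
# mat corners
for n,c,roi in(('t',t,(135,165,200,270)),('s',s,(110,270,280,384))):
    f=c['frame'].astype(int); m=np.zeros(f.shape[:2],bool)
    x0,y0,x1,y1=roi; mm=(f[...,2]-f[...,0]>25); m[y0:y1,x0:x1]=mm[y0:y1,x0:x1]
    v,u=np.nonzero(m); P=onz(c,np.c_[u,v],4)[:,:2]; 
    k=(P[:,0]<600); print(n,cv2.minAreaRect(P[k].astype(np.float32)))
    cv2.imwrite(f'pics/mat_{n}.png',(m*255).astype(np.uint8)[y0:y1,x0:x1])
```

```text
yaw 3.4165029793946915
20 ..............................s...
35 ..................................
50 ..................................
65 ..................................
80 ..s......................s........
95 ..............................s...
110 ..................................
125 ssss...........sss......sss.......
140 ssss...ssss...sssss....ssss.......
155 ssss...ssss...sssss....sssss......
170 ssXXttssss....ssssss...sssss...t..
185 ssXsttXXXss.ttsssssXttttsssstttXt.
[106 110 113] [ 17  16 113]
[112 114 118] [ 10  13 118]
[89 90 87] [80  8 90]
[105 107 110] [ 12  12 110]
[90 88 86] [105  11  90]
s [139 147 147] [ 30  14 147]
s [138 147 148] [ 27  17 148]
s [118 130 136] [ 20  34 136]
s [124 128 125] [ 53   8 128]
t ((458.4031982421875, 294.2873229980469), (262.00634765625, 186.52264404296875), 1.1793607473373413)
s ((458.620849609375, 274.7952880859375), (261.03326416015625, 225.4001922607422), 0.16719533503055573)
```

Run:
```python
from h import *
np.set_printoptions(suppress=True,linewidth=150)
t=cams.camera('top'); s=cams.camera('side')
for n,c in(('t',t),('s',s)):
    f=cv2.GaussianBlur(c['frame'],(3,3),0).astype(int)
    m=(f[...,2]-f[...,0]>20).astype(np.uint8)
    m=cv2.morphologyEx(m,cv2.MORPH_OPEN,np.ones((3,3)))
    l=cv2.connectedComponentsWithStats(m)
    pt=proj(c,[385,270,4] if n=='t' else [430,285,4])[0].round().astype(int); lab=l[1][pt[1],pt[0]]
    print(n,pt,lab)
    v,u=np.nonzero(l[1]==lab); P=onz(c,np.c_[u,v],4)[:,:2]; print(len(u),cv2.minAreaRect(P.astype(np.float32)), P.min(0),P.max(0))
    # edges at y sides for given x
    for x in(345,360,480,500,):
        k=P[abs(P[:,0]-x)<4]; 
        if len(k): print(x,k[:,1].min().round(1),k[:,1].max().round(1))
    for y in(270,280,310,330,350,375):
        k=P[abs(P[:,1]-y)<4]
        if len(k): print('y',y,k[:,0].min().round(1),k[:,0].max().round(1))
# sharp pieces, top
g=cv2.GaussianBlur(t['frame'],(3,3),0)[...,2].astype(int)
m=np.zeros(g.shape,np.uint8); m[140:170,222:280]=(g>99)[140:170,222:280]
n,l,st,ce=cv2.connectedComponentsWithStats(m)
for i in range(1,n):
    if st[i,4]>40:
        v,u=np.nonzero(l==i); 
        for z in (0,20,36,44): P=onz(t,np.c_[u,v],z)[:,:2]; r=cv2.minAreaRect(P.astype(np.float32)); print(ce[i],st[i,4],z,r)
# side: click base
for name,uv,z in(('neck base front',(95+340/3.5,110+432/3.5),0),('neck rim L',(95+306/3.5,110+372/3.5),44),('neck rim R',(95+369/3.5,110+372/3.5),44),
  ('wall corner base front',(95+458/3.5,110+369/3.5),0),('wall base L',(95+402/3.5,110+345/3.5),0),('wall base R',(95+485/3.5,110+333/3.5),0),
  ('wall top front',(95+460/3.5,110+345/3.5),36),('wall top R',(95+483/3.5,110+305/3.5),36)): print(name,onz(s,[uv],z)[0].round(1))
```

```text
t [177 240] 10
2592 ((458.9859619140625, 319.71380615234375), (134.74037170410156, 264.7693176269531), 89.5747299194336) [326.43640049 252.26769709] [591.60391294 387.65448536]
345 253.5 386.8
360 254.0 387.7
480 252.7 384.2
500 253.6 385.4
y 270 327.2 590.0
y 280 326.9 589.8
y 310 329.2 589.2
y 330 328.5 588.8
y 350 327.9 591.6
y 375 330.3 587.8
s [214 335] 0
166132 ((901.0546875, -953.9970703125), (4080.015625, 2798.402587890625), 42.04018020629883) [ -111.6367558  -3359.24374095] [3353.09555291  620.94344029]
345 -3329.3 256.4
360 -3309.5 348.6
480 -3140.7 450.0
500 -3114.0 466.8
y 270 245.3 1392.2
y 280 259.0 1370.4
y 310 298.6 1308.6
y 330 324.3 1265.3
y 350 351.3 1224.5
y 375 535.1 1173.5
[234.68421053 152.23308271] 133 0 ((679.751220703125, 95.26984405517578), (42.96091079711914, 42.33347702026367), 45.84920883178711)
[234.68421053 152.23308271] 133 20 ((675.0709838867188, 94.1591796875), (42.39739990234375, 41.778221130371094), 45.84917449951172)
[234.68421053 152.23308271] 133 36 ((671.3267211914062, 93.27059936523438), (41.946563720703125, 41.3339729309082), 45.849216461181
[... 248 characters left out ...]
3125), 7.392914772033691)
[266.07692308 156.78632479] 234 20 ((660.2069702148438, -9.642553329467773), (55.648189544677734, 46.19535827636719), 7.392910480499268)
[266.07692308 156.78632479] 234 36 ((656.620849609375, -9.427370071411133), (55.0565185546875, 45.704158782958984), 7.392918586730957)
[266.07692308 156.78632479] 234 44 ((654.8276977539062, -9.31978988647461), (54.76070022583008, 45.45856857299805), 7.392908096313477)
neck base front [656.8 109.9   0. ]
neck rim L [687. 108.  44.]
neck rim R [650.7  79.6  44. ]
wall corner base front [628.7   6.3   0. ]
wall base L [680.5  13.6   0. ]
wall base R [636.9 -37.5   0. ]
wall top front [621.   11.6  36. ]
wall top R [634.7 -33.1  36. ]
```

servo_tool(motion=[[0.43,1,-0.2,0,0,0.065],[0.43,1,-0.2,0,0,0.065],[0.43,1,-0.2,0,0,0.065],[0.43,1,-0.2,0,0,0.065],[0.43,1,-0.2,0,0,0.065],[0.43,1,-0.2,0,0,0.065],[0.43,1,-0.2,0,0,0.065],[0.43,1,-0.2,0,0,0.065]], grip=-1)

```text
t: 1.27
tcp_pos: [339.9, -351.8, 241.6]
orientation: [[0.878, 0.479, -0.0], [0.479, -0.878, 0.003], [0.001, -0.002, -1.0]]
force: [0.2, 0.5, 0.8]
finger_gap: 87.2
```

servo_tool(motion=[[0.42,1,-0.3,0,0,0],[0.42,1,-0.3,0,0,0],[0.42,1,-0.3,0,0,0],[0.42,1,-0.3,0,0,0],[0.42,1,-0.3,0,0,0],[0.42,1,-0.3,0,0,0],[0.42,1,-0.3,0,0,0],[0.42,1,-0.3,0,0,0]])

```text
t: 1.93
tcp_pos: [443.4, -101.8, 166.4]
orientation: [[0.878, 0.48, -0.0], [0.479, -0.878, 0.003], [0.001, -0.003, -1.0]]
force: [0.1, 0.1, 0.1]
finger_gap: 87.1
```

```bash
cat > look.py <<'E'
from h import *
np.set_printoptions(suppress=True,linewidth=150)
o=get_obs(); R=o['orientation']; print('t',round(o['t'],2),'tcp',np.round(o['tcp_pos'],1),'yaw',round(float(np.degrees(np.arctan2(R[1][0],R[0][0]))),2),'gap',round(o['finger_gap'],1),'F',np.round(o['force'],1),'j',np.round(o['joints'],0))
def blunts(c):
    P=cloud(c); z=P[...,2]
    m=(z>9)&(z<45)&(P[...,0]>300)&(P[...,0]<600)&(P[...,1]>-240)&(P[...,1]<250)
    for b in blobs(P,m): print(*b)
E
python3 - <<'E'
from look import *
s=cams.camera('side'); blunts(s); cv2.imwrite('pics/s4.png',s['frame']); print(get_obs()['tcp_pos'])
E
```

```text
t 1.93 tcp [ 443.4 -101.8  166.4] yaw 28.65 gap 87.1 F [0.1 0.1 0.1] j [ 42.   2. -32. 117.   1.  61. -52.]
[305. 219.] 322 [442.5 -99.5] [61.5 33.6] 27.9 [11.1 29.2 32.8]
[268. 223.] 314 [514.  -28.1] [34.8 64.6] 73.8 [11.1 22.9 34.4]
[279. 254.] 407 [433.9  38.1] [70.2 31.1] 17.8 [10.8 26.4 29.1]
[232. 253.] 333 [528.9 105. ] [84.4 24.8] 28.6 [10.8 20.1 22.7]
[290. 319.] 423 [315.9 163.7] [69.4 29.6] 46.6 [13.6 26.8 28.9]
[ 442.66044285 -105.19451977  166.94162505]
```

View pics/s4.png

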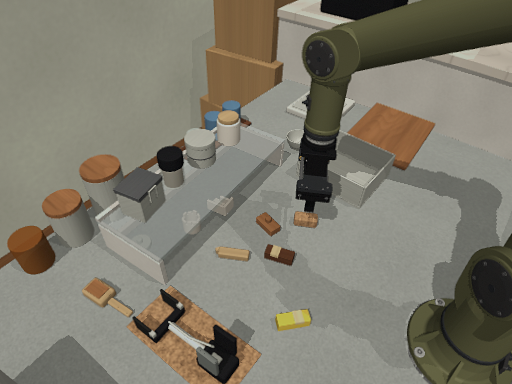

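servo_tool(motion=[[0,0.018,-0.15,0,0,0],[0,0.018,-0.3,0,0,0],[0,0.018,-0.365,0,0,0],[0,0.018,-0.365,0,0,0],[0,0.018,-0.365,0,0,0],[0,0.018,-0.365,0,0,0]])

```text
t: 2.48
tcp_pos: [443.1, -105.0, 77.5]
orientation: [[0.883, 0.47, 0.002], [0.47, -0.883, -0.001], [0.002, 0.002, -1.0]]
force: [1.0, 0.0, 1.6]
finger_gap: 87.0
```

servo_tool(motion=[[0,0,0,0,0,0],[0,0,0,0,0,0],[0,0,0,0,0,0],[0,0,0,0,0,0],[0,0,0,0,0,0],[0,0,0,0,0,0]], grip=1)

```text
t: 2.98
tcp_pos: [442.0, -103.7, 76.3]
orientation: [[0.882, 0.471, 0.0], [0.471, -0.882, -0.0], [0.0, 0.0, -1.0]]
force: [0.5, -0.3, -0.5]
finger_gap: 54.5
```

servo_tool(motion=[[0,0,0,0,0,0],[0,0,0,0,0,0],[0,0,0,0,0,0],[0,0,0,0,0,0],[0,0,0,0,0,0],[0,0,0,0,0,0]])

```text
t: 3.48
tcp_pos: [441.9, -103.6, 76.0]
orientation: [[0.882, 0.471, -0.0], [0.471, -0.882, -0.0], [-0.0, -0.0, -1.0]]
force: [-0.4, 0.4, -0.5]
finger_gap: 31.6
```

servo_tool(motion=[[0,0,0.16,0,0,0],[0,0,0.32,0,0,0],[0,0,0.4,0,0,0],[-0.05,-0.2,0.4,0,0,-0.05],[-0.1,-0.4,0.4,0,0,-0.1],[-0.15,-0.55,0.4,0,0,-0.16],[-0.15,-0.7,0.4,0,0,-0.22],[-0.15,-0.82,0.4,0,0,-0.24]])

```text
t: 4.15
tcp_pos: [403.1, -309.5, 176.2]
orientation: [[1.0, 0.005, -0.001], [0.005, -1.0, -0.001], [-0.001, 0.001, -1.0]]
force: [0.5, -0.1, -0.2]
finger_gap: 31.8
```

servo_tool(motion=[[0,-0.02,-0.14,0,0,0],[0,-0.02,-0.28,0,0,0],[0,-0.02,-0.3,0,0,0],[0,-0.02,-0.3,0,0,0],[0,-0.02,-0.3,0,0,0]])

```text
t: 4.57
tcp_pos: [405.1, -312.0, 101.8]
orientation: [[1.0, 0.012, 0.0], [0.012, -1.0, 0.0], [0.0, -0.0, -1.0]]
force: [-0.2, -0.3, 0.6]
finger_gap: 31.8
```

servo_tool(motion=[[0,0,0,0,0,0],[0,0,0,0,0,0],[0,0,0,0,0,0],[0,0,0.05,0,0,0],[0,0,0.15,0,0,0],[0,0,0.3,0,0,0],[0,0,0.36,0,0,0],[0,0,0.36,0,0,0]], grip=-0.3)

```text
t: 5.23
tcp_pos: [407.1, -314.0, 196.7]
orientation: [[1.0, 0.011, 0.007], [0.011, -1.0, -0.007], [0.007, 0.007, -1.0]]
force: [0.3, -0.7, 0.5]
finger_gap: 56.5
```

servo_tool(motion=[[0.1,0.16,0,0,0,0],[0.2,0.3,0,0,0,-0.05],[0.3,0.45,0,0,0,-0.1],[0.4,0.6,0,0,0,-0.14],[0.44,0.75,-0.05,0,0,-0.14],[0.44,0.9,-0.1,0,0,-0.14],[0.44,1,-0.15,0,0,-0.14],[0.44,1,-0.2,0,0,-0.14]], grip=-1)

```text
t: 5.9
tcp_pos: [514.5, -53.0, 140.5]
orientation: [[0.967, -0.255, 0.0], [-0.255, -0.967, 0.004], [-0.001, -0.004, -1.0]]
force: [0.0, 0.5, 0.2]
finger_gap: 86.7
```

servo_tool(motion=[[0,0.13,0,0,0,0],[0,0.13,0,0,0,0],[0,0.13,0,0,0,0],[0,0.13,0,0,0,0]])

```text
t: 6.23
tcp_pos: [514.5, -30.5, 141.1]
orientation: [[0.964, -0.266, 0.0], [-0.266, -0.964, -0.001], [0.0, 0.001, -1.0]]
force: [0.4, -0.8, 0.1]
finger_gap: 86.5
```

Run:
```python
from look import *
s=cams.camera('side'); blunts(s); cv2.imwrite('pics/s5.png',s['frame']); print(get_obs()['tcp_pos'])
```

```text
t 6.23 tcp [514.5 -30.5 141.1] yaw -15.4 gap 86.5 F [ 0.4 -0.8  0.1] j [  30.   12.  -33.  111.    8.   59. -111.]
[268. 223.] 307 [513.8 -28.2] [35.2 64.3] 73.5 [11.1 23.  34.5]
[279. 254.] 404 [433.7  38.5] [70.  31.2] 17.1 [11.6 26.4 28.9]
[232. 253.] 332 [528.9 104.9] [84.4 25.9] 28.7 [11.2 20.2 23.1]
[290. 319.] 427 [316.4 163.5] [69.  28.9] 47.4 [12.4 26.7 29.2]
[514.53434103 -31.07825415 141.17341866]
```

View pics/s5.png

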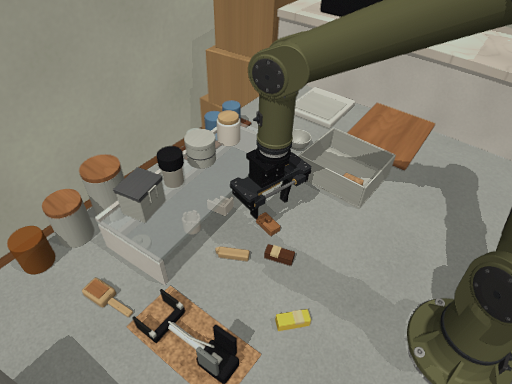

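servo_tool(motion=[[0,0.006,-0.14,0,0,0],[0,0.006,-0.26,0,0,0],[0,0.006,-0.26,0,0,0],[0,0.006,-0.26,0,0,0]])

```text
t: 6.62
tcp_pos: [513.3, -29.5, 75.1]
orientation: [[0.964, -0.267, -0.004], [-0.267, -0.964, 0.0], [-0.004, 0.001, -1.0]]
force: [0.1, 1.5, 0.9]
finger_gap: 87.0
```

servo_tool(motion=[[0,0,0,0,0,0],[0,0,0,0,0,0],[0,0,0,0,0,0],[0,0,0,0,0,0],[0,0,0,0,0,0],[0,0,0,0,0,0],[0,0,0,0,0,0],[0,0,0,0,0,0]], grip=1)

```text
t: 7.28
tcp_pos: [514.5, -28.5, 76.1]
orientation: [[0.964, -0.266, 0.0], [-0.266, -0.964, -0.0], [0.0, 0.0, -1.0]]
force: [-0.6, -0.5, 0.7]
finger_gap: 41.6
```

servo_tool(motion=[[0,0,0,0,0,0],[0,0,0,0,0,0],[0,0,0,0,0,0],[0,0,0.16,0,0,0],[0,0,0.32,0,0,0],[0,0,0.42,0,0,0]])

```text
t: 7.78
tcp_pos: [515.5, -28.1, 184.0]
orientation: [[0.964, -0.265, 0.003], [-0.265, -0.964, 0.0], [0.003, -0.001, -1.0]]
force: [0.3, 0.2, -0.1]
finger_gap: 33.9
```

servo_tool(motion=[[0,-0.16,0,0,0,0.05],[-0.06,-0.32,0,0,0,0.1],[-0.06,-0.48,0,0,0,0.13],[-0.06,-0.64,0,0,0,0.13],[-0.06,-0.8,0,0,0,0.13],[-0.06,-0.92,0,0,0,0.13],[-0.06,-1,0,0,0,0.13],[-0.06,-1,0,0,0,0.13]])

```text
t: 8.45
tcp_pos: [497.8, -284.7, 180.5]
orientation: [[1.0, -0.017, -0.001], [-0.017, -1.0, -0.002], [-0.001, 0.002, -1.0]]
force: [0.3, -0.7, 0.0]
finger_gap: 33.8
```

servo_tool(motion=[[0,-0.13,0,0,0,0],[0,-0.13,-0.1,0,0,0],[0,-0.13,-0.24,0,0,0],[0,-0.13,-0.32,0,0,0],[0,-0.13,-0.32,0,0,0],[0,-0.13,-0.32,0,0,0]])

```text
t: 8.95
tcp_pos: [499.1, -309.6, 100.1]
orientation: [[1.0, -0.008, -0.002], [-0.008, -1.0, 0.002], [-0.002, -0.002, -1.0]]
force: [0.2, 0.2, -0.8]
finger_gap: 34.2
```

servo_tool(motion=[[0,0,0,0,0,0],[0,0,0,0,0,0],[0,0,0,0,0,0],[0,0,0.05,0,0,0],[0,0,0.15,0,0,0],[0,0,0.3,0,0,0],[0,0,0.36,0,0,0],[0,0,0.36,0,0,0]], grip=-0.3)

```text
t: 9.62
tcp_pos: [502.3, -312.3, 197.9]
orientation: [[1.0, -0.009, 0.009], [-0.009, -1.0, -0.006], [0.009, 0.006, -1.0]]
force: [1.5, -0.1, 0.7]
finger_gap: 56.1
```

servo_tool(motion=[[-0.05,0.16,0,0,0,0],[-0.1,0.3,0,0,0,0.05],[-0.15,0.45,0,0,0,0.1],[-0.2,0.6,0,0,0,0.157],[-0.26,0.75,0,0,0,0.157],[-0.26,0.9,0,0,0,0.157],[-0.26,1,-0.1,0,0,0.157],[-0.26,1,-0.2,0,0,0.157]], grip=-1)

```text
t: 10.28
tcp_pos: [435.7, -55.7, 142.7]
orientation: [[0.952, 0.307, 0.005], [0.307, -0.952, -0.001], [0.005, 0.003, -1.0]]
force: [0.1, -0.1, 0.3]
finger_gap: 86.5
```

servo_tool(motion=[[0,0.15,0,0,0,0],[0,0.3,0,0,0,0],[0,0.39,0,0,0,0],[0,0.39,0,0,0,0],[0,0.39,0,0,0,0],[0,0.39,0,0,0,0]])

```text
t: 10.78
tcp_pos: [434.5, 35.7, 141.3]
orientation: [[0.954, 0.3, 0.0], [0.3, -0.954, -0.001], [-0.0, 0.001, -1.0]]
force: [0.7, -0.3, 1.2]
finger_gap: 86.7
```

Run:
```python
from look import *
s=cams.camera('side'); blunts(s); cv2.imwrite('pics/s6.png',s['frame']); print(get_obs()['tcp_pos'])
```

```text
t 10.78 tcp [434.5  35.7 141.3] yaw 17.44 gap 86.7 F [ 0.7 -0.3  1.2] j [ 34.   2. -43. 121.   2.  57. -82.]
[232. 253.] 331 [528.9 104.6] [84.1 25.4] 29.3 [11.4 20.2 23.1]
[281. 256.] 263 [433.2  39.5] [70.3 29.4] 18.6 [10.1 25.4 28.5]
[290. 319.] 428 [316.5 163.3] [69.2 28.7] 48.1 [12.5 26.7 29. ]
[434.482176    35.29366455 141.16757404]
```

View pics/s6.png

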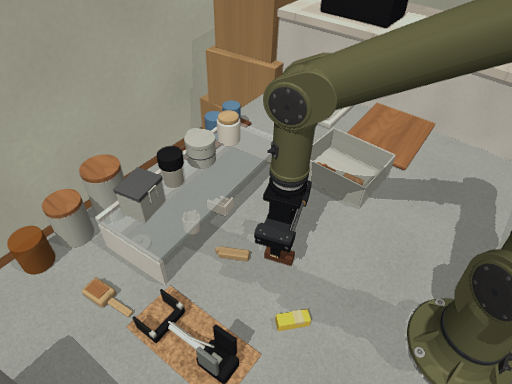

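servo_tool(motion=[[0,0.01,-0.14,0,0,0],[0,0.01,-0.26,0,0,0],[0,0.01,-0.26,0,0,0],[0,0.01,-0.26,0,0,0]])

```text
t: 11.17
tcp_pos: [433.2, 38.0, 75.2]
orientation: [[0.954, 0.299, -0.004], [0.299, -0.954, 0.001], [-0.004, -0.002, -1.0]]
force: [-0.9, 0.5, 0.2]
finger_gap: 86.9
```

servo_tool(motion=[[0,0,0,0,0,0],[0,0,0,0,0,0],[0,0,0,0,0,0],[0,0,0,0,0,0],[0,0,0,0,0,0],[0,0,0,0,0,0],[0,0,0,0,0,0],[0,0,0,0,0,0]], grip=1)

```text
t: 11.83
tcp_pos: [434.5, 39.0, 76.1]
orientation: [[0.954, 0.3, 0.0], [0.3, -0.954, -0.0], [0.0, 0.0, -1.0]]
force: [0.3, -0.9, -0.4]
finger_gap: 41.4
```

servo_tool(motion=[[0,0,0,0,0,0],[0,0,0,0,0,0],[0,0,0,0,0,0],[0,0,0,0,0,0],[0,0,0,0,0,0],[0,0,0.16,0,0,0],[0,0,0.32,0,0,0],[0,0,0.42,0,0,0]])

```text
t: 12.5
tcp_pos: [435.3, 39.6, 183.8]
orientation: [[0.954, 0.301, 0.002], [0.301, -0.954, 0.001], [0.002, 0.0, -1.0]]
force: [0.6, 0.6, -0.9]
finger_gap: 27.7
```

servo_tool(motion=[[0.05,-0.16,0,0,0,0],[0.1,-0.32,0,0,0,-0.05],[0.16,-0.48,0,0,0,-0.1],[0.2,-0.64,0,0,0,-0.153],[0.26,-0.8,0,0,0,-0.153],[0.26,-0.95,0,0,0,-0.153],[0.26,-1,0,0,0,-0.153]])

```text
t: 13.08
tcp_pos: [498.7, -218.4, 180.5]
orientation: [[1.0, -0.009, -0.0], [-0.009, -1.0, -0.002], [-0.0, 0.002, -1.0]]
force: [-0.5, -1.0, -0.1]
finger_gap: 27.5
```

servo_tool(motion=[[0,-0.16,0,0,0,0],[0,-0.32,0,0,0,0],[0,-0.48,0,0,0,0],[0,-0.62,0,0,0,0],[0,-0.71,-0.06,0,0,0],[0,-0.71,-0.2,0,0,0],[0,-0.71,-0.3,0,0,0],[0,-0.71,-0.3,0,0,0]])

```text
t: 13.75
tcp_pos: [495.8, -386.5, 99.6]
orientation: [[1.0, -0.002, -0.009], [-0.002, -1.0, 0.007], [-0.009, -0.007, -1.0]]
force: [-1.6, 0.8, -1.8]
finger_gap: 27.8
```

servo_tool(motion=[[0,0,0,0,0,0],[0,0,0,0,0,0],[0,0,0,0,0,0],[0,0,0.05,0,0,0],[0,0,0.15,0,0,0],[0,0,0.3,0,0,0],[0,0,0.36,0,0,0],[0,0,0.36,0,0,0]], grip=-0.3)

```text
t: 14.42
tcp_pos: [502.5, -390.0, 204.1]
orientation: [[1.0, -0.001, 0.009], [-0.001, -1.0, -0.008], [0.009, 0.008, -1.0]]
force: [-0.4, -0.1, 0.9]
finger_gap: 56.2
```

servo_tool(motion=[[0.05,0.16,0,0,0,0],[0.1,0.32,0,0,0,0.05],[0.11,0.48,0,0,0,0.1],[0.11,0.64,0,0,0,0.15],[0.11,0.8,0,0,0,0.2],[0.11,0.96,0,0,0,0.253],[0.11,1,0,0,0,0.253]], grip=-1)

```text
t: 15.0
tcp_pos: [527.3, -130.0, 197.4]
orientation: [[0.869, 0.496, 0.001], [0.496, -0.869, 0.002], [0.002, -0.001, -1.0]]
force: [0.4, 0.6, 0.2]
finger_gap: 85.7
```

servo_tool(motion=[[0,0.16,0,0,0,0],[0,0.32,0,0,0,0],[0,0.48,0,0,0,0],[0,0.64,0,0,0,0],[0,0.8,-0.08,0,0,0],[0,0.9,-0.16,0,0,0],[0,0.98,-0.22,0,0,0],[0,0.98,-0.22,0,0,0]])

```text
t: 15.67
tcp_pos: [524.4, 111.9, 139.3]
orientation: [[0.872, 0.49, -0.004], [0.49, -0.872, 0.002], [-0.002, -0.004, -1.0]]
force: [-1.0, 0.2, 1.4]
finger_gap: 86.8
```

Run:
```python
from look import *
s=cams.camera('side'); blunts(s); cv2.imwrite('pics/s7.png',s['frame']); print(get_obs()['tcp_pos'])
```

```text
t 15.67 tcp [524.4 111.9 139.3] yaw 29.35 gap 86.8 F [-1.   0.2  1.4] j [ 25.  17. -45. 108.  14.  60. -86.]
[242. 255.] 127 [509.2  93.9] [39.1 25.1] 28.9 [11.3 19.4 23. ]
[290. 319.] 427 [316.4 163.3] [69.4 28.4] 49.1 [12.4 26.8 29. ]
[525.50858946 109.19593177 140.38330178]
```

View pics/s7.png

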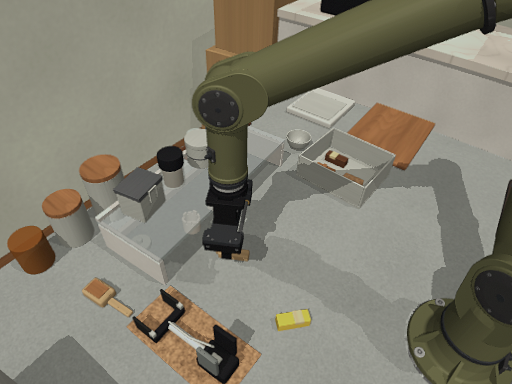

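servo_tool(motion=[[-0.032,-0.042,-0.05,0,0,0],[-0.032,-0.042,-0.1,0,0,0],[-0.032,-0.042,-0.1,0,0,0]])

```text
t: 15.97
tcp_pos: [518.1, 93.6, 114.5]
orientation: [[0.877, 0.481, -0.003], [0.481, -0.877, -0.002], [-0.003, 0.0, -1.0]]
force: [0.4, 0.4, -0.6]
finger_gap: 87.5
```

servo_tool(motion=[[0,0,-0.1,0,0,0],[0,0,-0.165,0,0,0],[0,0,-0.165,0,0,0],[0,0,-0.165,0,0,0]])

```text
t: 16.3
tcp_pos: [519.0, 95.6, 74.8]
orientation: [[0.876, 0.483, -0.001], [0.483, -0.876, 0.0], [-0.001, -0.001, -1.0]]
force: [0.1, 0.8, -0.7]
finger_gap: 86.9
```

servo_tool(motion=[[0,0,0,0,0,0],[0,0,0,0,0,0],[0,0,0,0,0,0],[0,0,0,0,0,0],[0,0,0,0,0,0],[0,0,0,0,0,0],[0,0,0,0,0,0],[0,0,0,0,0,0]], grip=1)

```text
t: 16.97
tcp_pos: [519.0, 96.0, 74.8]
orientation: [[0.875, 0.484, 0.0], [0.484, -0.875, -0.0], [-0.0, 0.0, -1.0]]
force: [-1.1, 0.1, 0.3]
finger_gap: 41.5
```

servo_tool(motion=[[0,0,0,0,0,0],[0,0,0,0,0,0],[0,0,0,0,0,0],[0,0,0,0,0,0],[0,0,0,0,0,0],[0,0,0.16,0,0,0],[0,0,0.32,0,0,0],[0,0,0.42,0,0,0]])

```text
t: 17.63
tcp_pos: [519.8, 96.7, 182.7]
orientation: [[0.875, 0.484, 0.003], [0.484, -0.875, 0.001], [0.003, 0.001, -1.0]]
force: [1.4, 1.1, -0.6]
finger_gap: 23.8
```

servo_tool(motion=[[-0.05,-0.15,0,0,0,0],[-0.1,-0.3,0,0,0,-0.05],[-0.15,-0.45,0,0,0,-0.1],[-0.2,-0.6,0,0,0,-0.15],[-0.25,-0.75,0,0,0,-0.2],[-0.3,-0.9,0,0,0,-0.253],[-0.35,-1,0,0,0,-0.253]])

```text
t: 18.22
tcp_pos: [430.1, -157.8, 180.0]
orientation: [[1.0, -0.009, 0.0], [-0.009, -1.0, -0.002], [0.0, 0.002, -1.0]]
force: [0.5, 0.5, -0.5]
finger_gap: 23.7
```

servo_tool(motion=[[-0.05,-0.15,0,0,0,0],[-0.1,-0.3,0,0,0,0],[-0.15,-0.45,0,0,0,0],[-0.15,-0.6,0,0,0,0],[-0.15,-0.76,0,0,0,0],[-0.15,-0.88,0,0,0,0],[-0.15,-0.93,-0.1,0,0,0],[-0.15,-0.93,-0.2,0,0,0]])

```text
t: 18.88
tcp_pos: [393.7, -391.8, 130.5]
orientation: [[1.0, -0.007, 0.003], [-0.007, -1.0, -0.005], [0.003, 0.005, -1.0]]
force: [0.3, -0.3, -1.5]
finger_gap: 23.4
```

servo_tool(motion=[[0,0,-0.1,0,0,0],[0,0,-0.1,0,0,0],[0,0,-0.1,0,0,0],[0,0,-0.1,0,0,0]])

```text
t: 19.22
tcp_pos: [394.7, -386.7, 106.0]
orientation: [[1.0, -0.001, 0.001], [-0.001, -1.0, -0.001], [0.001, 0.001, -1.0]]
force: [-1.0, 0.9, 0.3]
finger_gap: 24.0
```

servo_tool(motion=[[0,0,0,0,0,0],[0,0,0,0,0,0],[0,0,0,0,0,0],[0,0,0.05,0,0,0],[0,0,0.15,0,0,0],[0,0,0.3,0,0,0],[0,0,0.4,0,0,0],[0,0,0.4,0,0,0]], grip=-0.3)

```text
t: 19.88
tcp_pos: [396.8, -388.7, 212.5]
orientation: [[1.0, -0.001, 0.008], [-0.001, -1.0, -0.009], [0.008, 0.009, -1.0]]
force: [1.5, -0.5, -0.5]
finger_gap: 56.2
```

servo_tool(motion=[[0.1,0.12,0,0,0,0],[0.2,0.25,0,0,0,0],[0.3,0.38,0,0,0,0],[0.36,0.53,0,0,0,0],[0.36,0.7,0,0,0,0],[0.36,0.86,0,0,0,0],[0.36,1,0,0,0,0]], grip=-1)

```text
t: 20.47
tcp_pos: [484.0, -133.2, 205.6]
orientation: [[1.0, 0.001, 0.001], [0.001, -1.0, -0.0], [0.001, 0.0, -1.0]]
force: [0.2, -0.4, -1.3]
finger_gap: 85.5
```

servo_tool(motion=[[0,0.16,0,0,0,0],[0,0.32,0,0,0,0],[0,0.48,0,0,0,0],[0,0.64,0,0,0,0],[0,0.8,0,0,0,0],[0,0.96,0,0,0,0],[0,1,0,0,0,0]])

```text
t: 21.05
tcp_pos: [483.0, 121.1, 206.3]
orientation: [[1.0, 0.008, 0.002], [0.008, -1.0, 0.003], [0.002, -0.003, -1.0]]
force: [0.0, 0.8, 0.2]
finger_gap: 87.5
```

Run:
```python
from look import *
t=cams.camera('top'); crop(t,200,120,420,270,3.6,'pics/t8.png')
s=cams.camera('side'); cv2.imwrite('pics/s8.png',s['frame'])
```

```text
t 21.05 tcp [483.  121.1 206.3] yaw 0.45 gap 87.5 F [0.  0.8 0.2] j [  26.    7.  -46.  109.    5.   66. -111.]
```

View pics/t8.png

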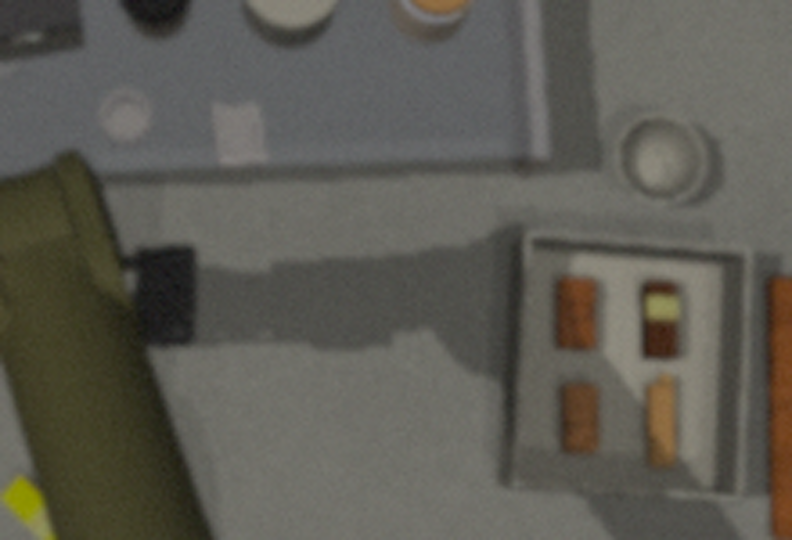

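View pics/s8.png

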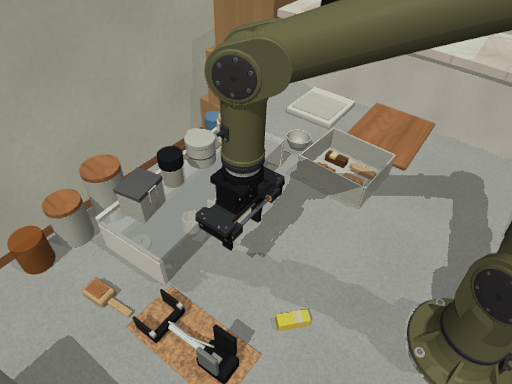

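servo_tool(motion=[[0,0.15,0,0,0,0],[0,0.3,0,0,0,0],[-0.1,0.45,0,0,0,0.01],[-0.2,0.58,0,0,0,0.01],[-0.3,0.7,0,0,0,0.01],[-0.37,0.82,0,0,0,0.01],[-0.37,0.82,0,0,0,0.01],[-0.37,0.82,0,0,0,0.01]])

```text
t: 21.82
tcp_pos: [391.1, 318.9, 205.2]
orientation: [[1.0, 0.022, 0.001], [0.022, -1.0, -0.001], [0.001, 0.001, -1.0]]
force: [1.5, -1.2, -0.5]
finger_gap: 86.9
```

servo_tool(motion=[[0,0,-0.08,0,0,0],[0,0,-0.08,0,0,0],[0,0,-0.08,0,0,0],[0,0,-0.08,0,0,0]])

```text
t: 22.15
tcp_pos: [392.7, 317.1, 185.1]
orientation: [[1.0, 0.016, -0.0], [0.016, -1.0, -0.001], [-0.0, 0.001, -1.0]]
force: [0.7, 0.6, -0.1]
finger_gap: 86.8
```

Run:
```python
from look import *
s=cams.camera('side'); crop(s,110,200,290,384,3.2,'pics/s9.png'); cv2.imwrite('pics/s9f.png',s['frame'])
P=cloud(s); z=P[...,2]
m=(z>95)&(z<112)&(P[...,0]>340)&(P[...,0]<420)&(P[...,1]>270)&(P[...,1]<390)
for b in blobs(P,m,5): print('plates',*b)
```

```text
t 22.15 tcp [392.7 317.1 185.1] yaw 0.92 gap 86.8 F [ 0.7  0.6 -0.1] j [   8.   11.  -54.  110.   10.   64. -139.]
plates [214. 326.] 10 [405.5 303.3] [3.8 6.9] 0.4 [100.2 104.8 106. ]
plates [227. 336.] 139 [376.3 302.9] [35.9 10.7] 0.5 [ 96.4 104.6 107.1]
plates [211. 359.] 112 [372.2 352. ] [11.2 26.3] 89.8 [ 96.1 104.5 106.8]
```

View pics/s9.png

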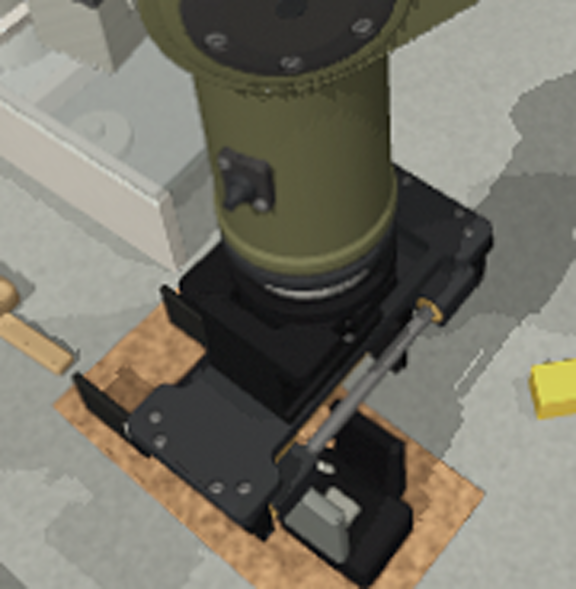

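servo_tool(motion=[[-0.01,0.037,0,0,0,0.003],[-0.01,0.037,0,0,0,0.003],[-0.01,0.037,-0.1,0,0,0.003],[-0.01,0.037,-0.2,0,0,0.003],[-0.01,0.037,-0.228,0,0,0.003],[-0.01,0.037,-0.228,0,0,0.003],[-0.01,0.037,-0.228,0,0,0.003]])

```text
t: 22.78
tcp_pos: [388.9, 328.3, 128.3]
orientation: [[1.0, 0.025, -0.0], [0.025, -1.0, 0.0], [-0.0, -0.0, -1.0]]
force: [1.7, 1.1, 0.1]
finger_gap: 87.2
```

Run:
```python
from look import *
s=cams.camera('side'); crop(s,110,230,290,384,3.6,'pics/s10.png')
```

```text
t 22.78 tcp [388.9 328.3 128.3] yaw 1.46 gap 87.2 F [1.7 1.1 0.1] j [   4.   17.  -53.  112.   16.   59. -144.]
```

View pics/s10.png

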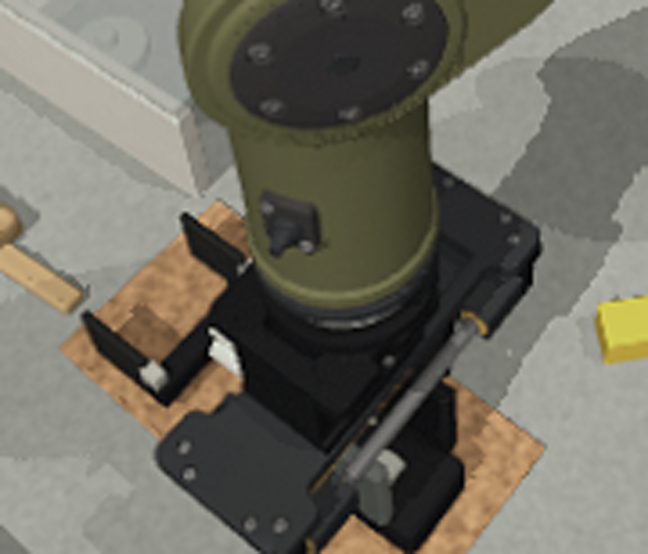

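servo_tool(motion=[[0,0,0,0,0,0],[0,0,0,0,0,0],[0,0,0,0,0,0],[0,0,0,0,0,0],[0,0,0,0,0,0],[0,0,0,0,0,0],[0,0,0,0,0,0],[0,0,0,0,0,0]], grip=-0.29)

```text
t: 23.5
tcp_pos: [389.2, 326.5, 128.1]
orientation: [[1.0, 0.024, -0.0], [0.024, -1.0, -0.003], [-0.0, 0.003, -1.0]]
force: [-0.9, -4.4, 6.7]
finger_gap: 57.0
```

servo_tool(motion=[[0,0,0.02,0,0,0],[0,0,0.04,0,0,0],[0,0,0.06,0,0,0],[0,0,0.08,0,0,0],[0,0,0.08,0,0,0],[0,0,0.08,0,0,0]])

```text
t: 24.0
tcp_pos: [389.1, 327.9, 148.1]
orientation: [[1.0, 0.025, 0.001], [0.025, -1.0, 0.0], [0.001, -0.0, -1.0]]
force: [-0.4, 1.2, -3.4]
finger_gap: 56.1
```

Run:
```python
from look import *
s=cams.camera('side'); crop(s,110,230,290,384,3.6,'pics/s11.png')
```

```text
t 24.0 tcp [389.1 327.9 148.1] yaw 1.42 gap 56.1 F [-0.4  1.2 -3.4] j [   5.   15.  -53.  111.   14.   61. -143.]
```

View pics/s11.png

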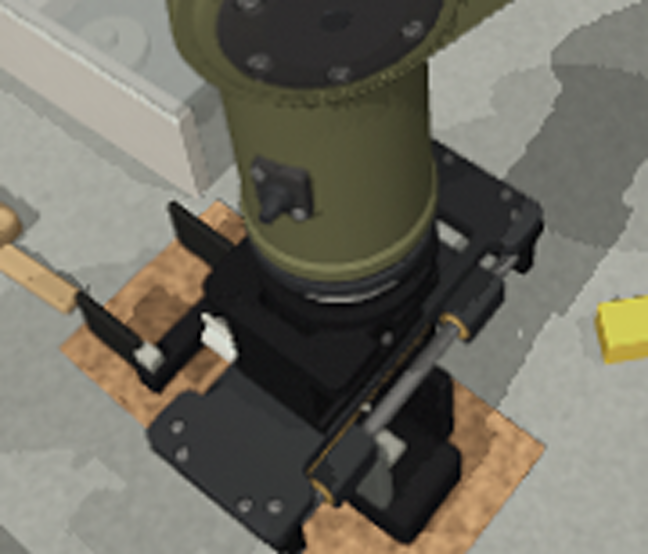

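servo_tool(motion=[[0.03,0,0.1,0,0,0],[0.06,-0.08,0.14,0,0,0],[0.1,-0.16,0.14,0,0,0.01],[0.14,-0.26,0.14,0,0,0.017],[0.16,-0.38,0.14,0,0,0.017],[0.16,-0.5,0.14,0,0,0.017],[0.16,-0.6,0.14,0,0,0.017],[0.16,-0.68,0.14,0,0,0.017]])

```text
t: 24.72
tcp_pos: [428.6, 155.3, 182.3]
orientation: [[0.998, 0.057, -0.001], [0.057, -0.998, -0.001], [-0.001, 0.001, -1.0]]
force: [0.5, -0.4, -4.9]
finger_gap: 56.2
```

servo_tool(motion=[[0,-0.06,0,0,0,0],[0,-0.12,0,0,0,0],[0,-0.18,0,0,0,0],[0,-0.24,-0.05,0,0,0],[0,-0.24,-0.1,0,0,0],[0,-0.24,-0.1,0,0,0],[0,-0.24,-0.1,0,0,0]])

```text
t: 25.3
tcp_pos: [428.3, 98.0, 157.3]
orientation: [[0.998, 0.059, -0.002], [0.059, -0.998, 0.0], [-0.002, -0.001, -1.0]]
force: [0.1, -0.2, -3.3]
finger_gap: 56.8
```

Run:
```python
from look import *
s=cams.camera('side'); cv2.imwrite('pics/s12.png',s['frame']); crop(s,170,150,330,290,4.5,'pics/s12c.png')
P=cloud(s); z=P[...,2]
m=(z>20)&(z<100)&(P[...,0]>500)&(P[...,0]<612)&(P[...,1]>0)&(P[...,1]<180)
for b in blobs(P,m,5): print('jaws',*b)
t=cams.camera('top'); crop(t,170,110,330,230,4.5,'pics/t12c.png')
```

```text
t 25.3 tcp [428.3  98.  157.3] yaw 3.39 gap 56.8 F [ 0.1 -0.2 -3.3] j [  29.    1.  -46.  120.    1.   60. -103.]
jaws [201. 219.] 236 [607.6 104.3] [ 10.1 149.9] 0.9 [88.  96.4 99.5]
jaws [214. 245.] 786 [545.8 135.7] [91.5 87.1] 15.2 [44.7 65.  80.9]
```

View pics/s12c.png

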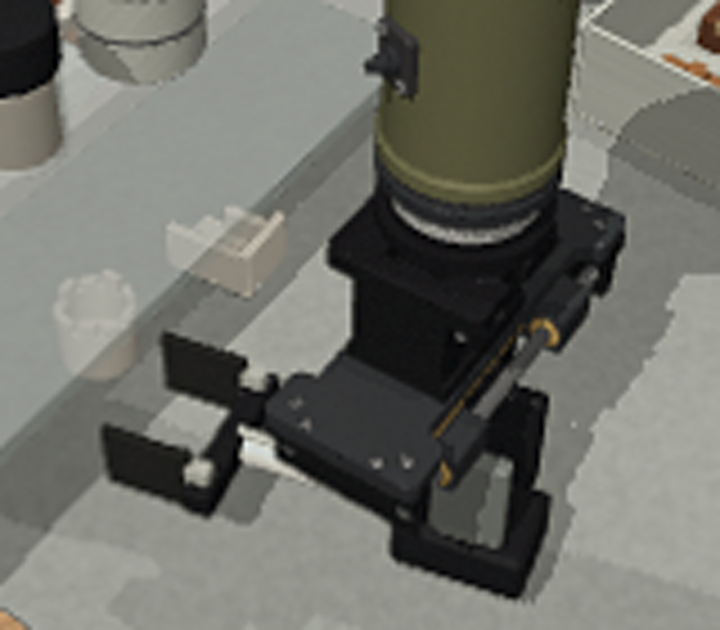

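View pics/t12c.png

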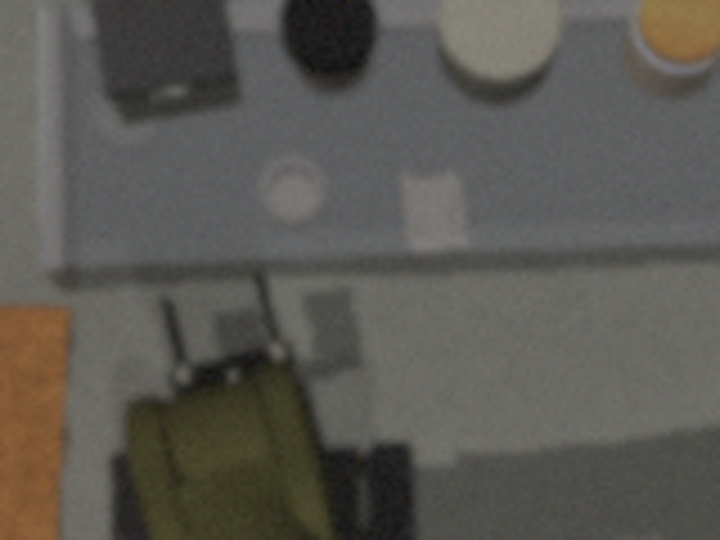

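Run:
```python
from look import *
s=cams.camera('side'); t=cams.camera('top')
A=np.array([[103,428],[213,468],[163,335],[275,375]])/4.5+[170,150]
p=onz(s,A,81)[:,:2]; print(p.round(1)); 
for a,b in((0,1),(2,3)): d=p[a]-p[b]; print(np.degrees(np.arctan2(d[1],d[0])),np.hypot(*d))
B=np.array([[165,300],[183,375],[260,275],[278,350]])/4.5+[170,110]
p=onz(t,B,81)[:,:2]; print(p.round(1)); 
for a,b in((0,1),(2,3)): d=p[a]-p[b]; print(np.degrees(np.arctan2(d[1],d[0])),np.hypot(*d))
P=cloud(s);z=P[...,2]
m=(z>60)&(z<95)&(P[...,0]>510)&(P[...,0]<600)&(P[...,1]>60)&(P[...,1]<180)
for b in blobs(P,m,5): print('jaws',*b)
o=get_obs(); print(np.round(o['tcp_pos'],1))
```

```text
t 25.4 tcp [429.3  98.6 158.3] yaw 3.44 gap 56.3 F [-0.2 -0.1 -3.2] j [  29.    1.  -46.  119.    1.   60. -103.]
[[578.4 179.2]
 [518.9 164.3]
 [596.3 114.4]
 [532.4  99.5]]
14.074941271323205 61.3633520849323
13.12888842646144 65.6097827012545
[[579.2 174.7]
 [527.4 160.3]
 [598.  109.8]
 [546.1  95.8]]
15.510650700594427 53.784928296106884
15.07669983434512 53.8377595827771
jaws [215. 243.] 554 [550.5 137.8] [81.1 85.4] 15.9 [61.7 68.6 82.9]
[429.4  98.5 158.5]
```

servo_tool(motion=[[-0.01,0,-0.02,0,0,0],[-0.02,0,-0.05,0,0,0],[-0.02,0,-0.08,0,0,0],[-0.02,0,-0.1,0,0,0],[-0.02,0,-0.12,0,0,0],[-0.02,0,-0.13,0,0,0],[-0.02,0,-0.136,0,0,0],[-0.02,0,-0.136,0,0,0]])

```text
t: 26.17
tcp_pos: [424.0, 98.0, 124.3]
orientation: [[0.998, 0.059, -0.001], [0.059, -0.998, -0.0], [-0.001, 0.0, -1.0]]
force: [-3.4, -1.0, 3.6]
finger_gap: 56.2
```

Run:
```python
from look import *
s=cams.camera('side'); crop(s,170,150,330,290,4.5,'pics/s13c.png')
```

```text
t 26.17 tcp [424.   98.  124.3] yaw 3.38 gap 56.2 F [-3.4 -1.   3.6] j [  29.    4.  -46.  122.    4.   55. -106.]
```

View pics/s13c.png

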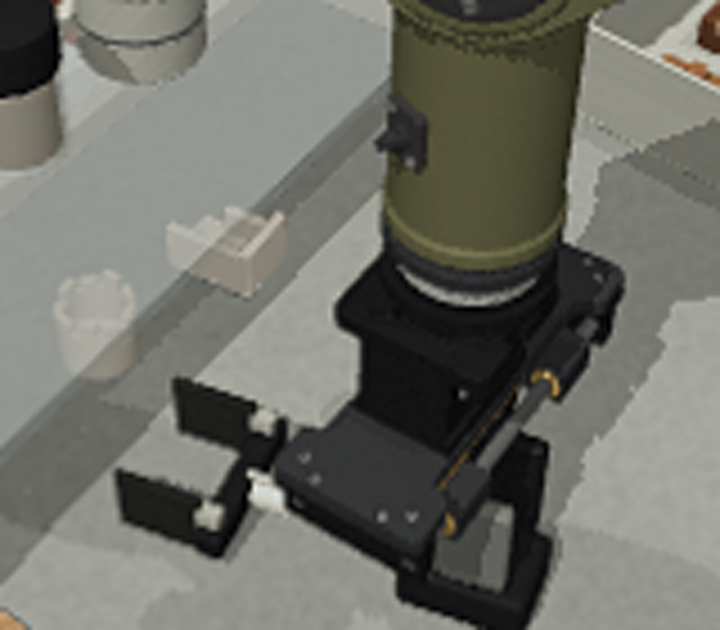

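servo_tool(motion=[[0,0,0,0,0,0],[0,0,0,0,0,0],[0,0,0,0,0,0],[0,0,0,0,0,0],[0,0,0,0,0,0],[0,0,0,0,0,0],[0,0,0,0,0,0],[0,0,0,0,0,0]], grip=-1)

```text
t: 26.88
tcp_pos: [424.1, 97.6, 123.8]
orientation: [[0.998, 0.059, 0.0], [0.059, -0.998, -0.0], [0.0, 0.0, -1.0]]
force: [-0.3, 0.0, -0.2]
finger_gap: 86.3
```

servo_tool(motion=[[0,0,0.1,0,0,0],[0,0,0.25,0,0,0],[0,0,0.4,0,0,0],[0,-0.1,0.5,0,0,0],[0.05,-0.25,0.6,0,0,0],[0.1,-0.4,0.7,0,0,0],[0.1,-0.56,0.7,0,0,0],[0.1,-0.7,0.7,0,0,0]])

```text
t: 27.55
tcp_pos: [450.3, -78.6, 301.2]
orientation: [[0.998, 0.06, 0.005], [0.06, -0.998, -0.002], [0.005, 0.002, -1.0]]
force: [1.0, -0.1, -0.7]
finger_gap: 86.9
```

```bash
cat >> look.py <<'E'
def reacher(c,x0,x1,y0,y1,zo=0):
    P=cloud(c); z=P[...,2]; A=(P[...,0]>x0)&(P[...,0]<x1)&(P[...,1]>y0)&(P[...,1]<y1)
    for b in blobs(P,A&(z>88+zo)&(z<112+zo),15): print('plate',*b)
    for b in blobs(P,A&(z>36+zo)&(z<54+zo),30): print('jaws',*b)
    for b in blobs(P,A&(z>12+zo)&(z<120+zo),50): print('all',*b)
E
python3 - <<'E'
from look import *
s=cams.camera('side'); cv2.imwrite('pics/s14.png',s['frame']); t=cams.camera('top')
for c in(s,t): reacher(c,340,605,20,200); print()
crop(t,170,110,330,230,4.5,'pics/t14c.png')
E
```

```text
t 27.55 tcp [450.3 -78.6 301.2] yaw 3.46 gap 86.9 F [ 1.  -0.1 -0.7] j [ 40.  -5. -31. 107.  -3.  77. -77.]
plate [186. 235.] 61 [604.2 169.1] [ 3.6 59.5] 2.4 [90.1 94.4 98.8]
plate [281. 247.] 151 [413.3  73.1] [49.9 11.2] 14.3 [ 89.4  99.  102.7]
plate [273. 265.] 145 [400.8 121.9] [43.2 11.4] 14.8 [ 89.4  99.4 102.2]
jaws [221. 236.] 114 [567.5  96.8] [59.4  9.2] 14.0 [37.2 44.7 50.7]
jaws [206. 260.] 126 [549.4 172.9] [59.4  9.3] 15.8 [36.9 44.7 50.3]
jaws [280. 262.] 76 [411.8  76.3] [49.   4.7] 14.3 [38.5 47.1 52.7]
jaws [273. 279.] 67 [395.5 119.5] [54.6 13.9] 31.3 [36.3 47.6 53.3]
all [186. 235.] 65 [604.2 169.1] [ 3.6 59.5] 2.4 [87.9 94.3 98.7]
all [253. 262.] 2123 [480.2 115.7] [221.4  88.1] 13.9 [ 18.3  37.1 100.2]

plate [206. 168.] 22 [602.4 173.3] [ 3.3 49.7] 1.3 [ 89.1  95.7 102.1]
plate [239. 230.] 55 [415.4  70.6] [49.6  9.8] 14.5 [ 93.4  98.6 103.1]
plate [222. 234.] 53 [402.9 119. ] [43.1 10. ] 13.9 [ 90.8  98.9 103.8]
jaws [233. 184.] 38 [566.6  93.9] [59.3  6.9] 13.6 [38.8 44.7 50.9]
jaws [209. 188.] 40 [548.6 170.2] [60.3  6.8] 13.6 [37.4 46.2 49.9]
jaws [229. 233.] 53 [408.3 102.7] [25.1 24.6] 14.4 [37.7 42.6 47.8]
all [228. 217.] 778 [481.2 113.2] [218.3  85.7] 13.6 [23.8 34.  99.8]
```

View pics/s14.png

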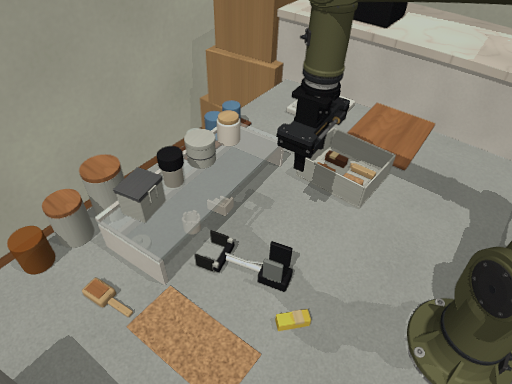

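View pics/t14c.png

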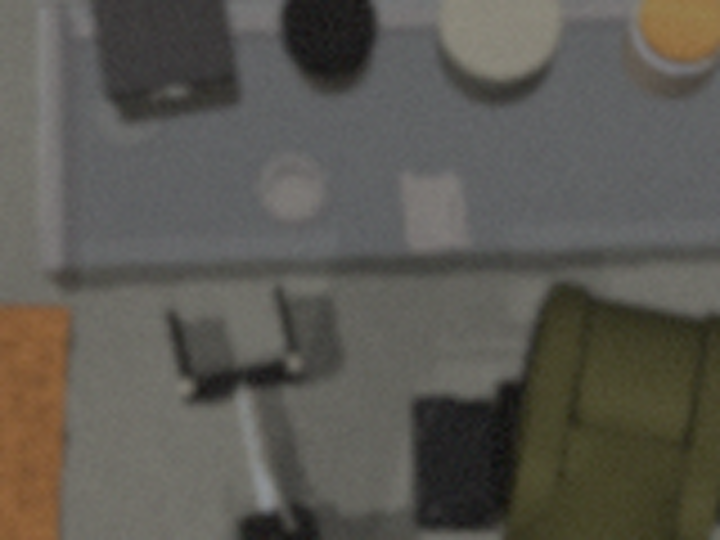

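Run:
```python
from look import *
for n in('top','side'):
    c=cams.camera(n); f=cv2.GaussianBlur(c['frame'],(3,3),0).astype(int)
    m=(f[...,2]-f[...,0]>22).astype(np.uint8); m=cv2.morphologyEx(m,cv2.MORPH_CLOSE,np.ones((3,3)))
    l=cv2.connectedComponents(m)[1]; pt=proj(c,[459,320,4])[0].round().astype(int)
    lab=l[pt[1],pt[0]]; v,u=np.nonzero(l==lab); P=onz(c,np.c_[u,v],4)[:,:2].astype(np.float32)
    print(n,len(u),cv2.minAreaRect(P),P.mean(0))
```

```text
t 27.65 tcp [448.5 -84.8 298.9] yaw 2.71 gap 86.9 F [-0.4  1.  -0.9] j [ 40.  -5. -31. 108.  -3.  77. -77.]
top 3346 ((458.57757568359375, 319.64544677734375), (135.22732543945312, 263.7804260253906), 89.65733337402344) [457.07578 319.39206]
side 7302 ((458.43157958984375, 322.14617919921875), (132.21725463867188, 262.38916015625), 89.60990905761719) [458.0879  320.98138]
```

servo_tool(motion=[[0,0.16,0,0,0,0],[-0.05,0.32,0,0,0,0.03],[-0.1,0.48,0,0,0,0.06],[-0.138,0.64,0,0,0,0.09],[-0.138,0.716,0,0,0,0.094],[-0.138,0.716,-0.1,0,0,0.094],[-0.138,0.716,-0.25,0,0,0.094],[-0.138,0.716,-0.3,0,0,0.094]], grip=-1)

```text
t: 28.42
tcp_pos: [411.6, 103.8, 220.1]
orientation: [[0.969, 0.249, -0.005], [0.249, -0.969, -0.001], [-0.005, -0.0, -1.0]]
force: [-1.9, -0.0, -0.3]
finger_gap: 86.7
```

Run:
```python
from look import *
```

```text
t 28.42 tcp [411.6 103.8 220.1] yaw 14.41 gap 86.7 F [-1.9 -0.  -0.3] j [ 30.  -6. -45. 117.  -5.  68. -88.]
```

servo_tool(motion=[[0,0,0,0,0,0],[0,0,0,0,0,0],[0,0,0,0,0,0]])

```text
t: 28.67
tcp_pos: [415.0, 102.9, 224.9]
orientation: [[0.969, 0.246, 0.002], [0.246, -0.969, 0.0], [0.002, 0.0, -1.0]]
force: [0.5, 0.3, 0.8]
finger_gap: 87.0
```

Shift y by -5, then down 101.

servo_tool(motion=[[0,-0.018,-0.1,0,0,0],[0,-0.018,-0.2,0,0,0],[0,-0.018,-0.3,0,0,0],[0,-0.018,-0.37,0,0,0],[0,-0.018,-0.403,0,0,0],[0,-0.018,-0.403,0,0,0],[0,-0.018,-0.403,0,0,0]])

```text
t: 29.25
tcp_pos: [415.4, 97.8, 124.1]
orientation: [[0.97, 0.244, 0.001], [0.244, -0.97, 0.0], [0.001, -0.0, -1.0]]
force: [0.4, 0.5, 0.7]
finger_gap: 87.3
```

servo_tool(motion=[[0,0,0,0,0,0],[0,0,0,0,0,0],[0,0,0,0,0,0],[0,0,0,0,0,0],[0,0,0,0,0,0],[0,0,0,0,0,0],[0,0,0,0,0,0],[0,0,0,0,0,0]], grip=-0.28)

```text
t: 29.92
tcp_pos: [415.0, 96.4, 123.4]
orientation: [[0.97, 0.244, 0.001], [0.244, -0.97, -0.002], [0.0, 0.002, -1.0]]
force: [1.2, -5.1, 3.5]
finger_gap: 56.7
```

servo_tool(motion=[[0,0,0.005,0,0,0],[0,0,0.01,0,0,0],[0,0,0.016,0,0,0],[0,0,0.016,0,0,0],[0,0,0.016,0,0,0]])

```text
t: 30.33
tcp_pos: [414.2, 97.7, 126.8]
orientation: [[0.97, 0.245, -0.001], [0.245, -0.97, 0.0], [-0.0, -0.0, -1.0]]
force: [-1.0, -0.3, -3.6]
finger_gap: 56.0
```

Run:
```python
from look import *
s=cams.camera('side'); crop(s,170,150,330,290,4.5,'pics/s15c.png')
reacher(s,340,605,20,200,4)
```

```text
t 30.33 tcp [414.2  97.7 126.8] yaw 14.16 gap 56.0 F [-1.  -0.3 -3.6] j [ 30.   2. -47. 123.   2.  56. -94.]
plate [184. 235.] 42 [603.4 176.2] [ 3.8 47.3] 3.3 [92.2 96.  99.9]
plate [290. 250.] 21 [390.8  70.1] [ 6.1 12.1] 6.6 [ 95.4 103.  104.3]
jaws [220. 237.] 111 [566.3 102.3] [59.3 10.1] 14.7 [41.1 48.  53.8]
jaws [206. 259.] 120 [548.6 170.9] [58.8  9. ] 13.2 [41.  47.2 53.6]
all [185. 236.] 59 [603.4 176.2] [ 3.8 47.3] 3.3 [88.4 95.  99.9]
all [218. 253.] 787 [536.8 132.6] [103.1  88.1] 14.1 [19.9 35.9 52.1]
all [282. 275.] 391 [392.3 106.7] [79.4 45.1] 59.2 [19.1 37.5 94.4]
```

View pics/s15c.png

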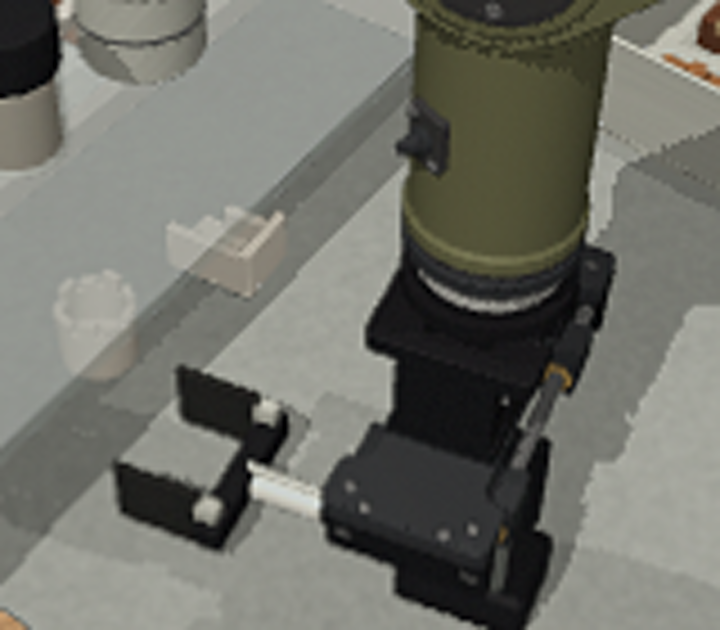

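servo_tool(motion=[[0,-0.005,0.004,0,0,-0.008],[0,-0.015,0.006,0,0,-0.02],[0,-0.027,0.006,0,0,-0.035],[0,-0.04,0.006,0,0,-0.05],[0,-0.053,0.006,0,0,-0.065],[0,-0.064,0.006,0,0,-0.077],[0,-0.071,0.006,0,0,-0.085],[0,-0.074,0.006,0,0,-0.089]])

```text
t: 31.05
tcp_pos: [414.5, 78.5, 128.5]
orientation: [[0.998, 0.067, -0.0], [0.067, -0.998, -0.0], [-0.0, 0.0, -1.0]]
force: [0.1, 0.8, -3.1]
finger_gap: 55.6
```

Run:
```python
from look import *
s=cams.camera('side'); crop(s,170,150,330,290,4.5,'pics/s16c.png'); t=cams.camera('top'); 
reacher(s,340,605,20,200,5); reacher(t,500,605,20,200,5);crop(t,170,110,330,230,4.5,'pics/t16c.png')
```

```text
t 31.05 tcp [414.5  78.5 128.5] yaw 3.83 gap 55.6 F [ 0.1  0.8 -3.1] j [  31.    1.  -45.  123.    1.   56. -101.]
plate [182. 237.] 26 [603.2 183.7] [29.1  2.9] 89.2 [93.8 96.9 99.2]
plate [289. 240.] 27 [408.   48.9] [ 6.9 23. ] 3.1 [ 95.5 105.1 113. ]
plate [294. 246.] 41 [390.4  56.5] [13.7  8.4] 2.1 [ 94.2 102.6 107.1]
jaws [233. 226.] 108 [563.3  56.5] [57.2  9.6] 5.1 [41.6 49.1 55.3]
jaws [215. 244.] 114 [560.3 125.5] [60.1  9.9] 2.0 [42.3 49.5 55.2]
jaws [290. 260.] 38 [392.   58.3] [20.3  6. ] 24.3 [41.8 49.9 55.8]
all [227. 240.] 680 [550.6  90.2] [82.2 89.5] 2.2 [21.1 37.9 53.7]
all [185. 235.] 61 [603.3 172.4] [ 3.1 51.7] 0.1 [88.  93.7 99.1]
all [285. 267.] 585 [404.5  79.9] [66.1 54.9] 2.4 [20.  40.7 99.8]
jaws [246. 184.] 38 [564.1  53.3] [57.3  6.3] 1.3 [44.2 50.3 54.7]
jaws [224. 186.] 41 [559.6 123.6] [57.5  6.8] 4.6 [43.9 50.  55.8]
all [235. 191.] 246 [549.1  87.4] [82.9 86. ] 3.5 [23.4 36.9 53.1]
```

View pics/t16c.png

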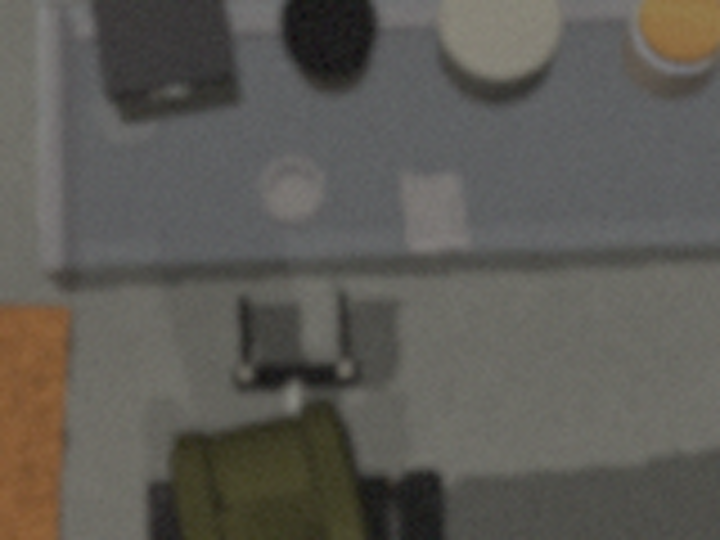

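servo_tool(motion=[[0.012,0,-0.006,0,0,0],[0.035,0.002,-0.01,0,0,0],[0.065,0.004,-0.01,0,0,0],[0.1,0.006,-0.01,0,0,0],[0.135,0.008,-0.01,0,0,0],[0.165,0.008,-0.01,0,0,0],[0.19,0.008,-0.01,0,0,0],[0.205,0.008,-0.01,0,0,0]])

```text
t: 31.82
tcp_pos: [466.9, 81.0, 126.0]
orientation: [[0.998, 0.069, 0.0], [0.069, -0.998, 0.001], [0.0, -0.001, -1.0]]
force: [-0.0, -0.1, -4.0]
finger_gap: 56.2
```

servo_tool(motion=[[0.012,0,0,0,0,0],[0.035,0,0,0,0,0],[0.065,0,0,0,0,0],[0.1,0,0,0,0,0],[0.135,0,0,0,0,0],[0.165,0,0,0,0,0],[0.19,0,0,0,0,0],[0.207,0,0,0,0,0]])

```text
t: 32.48
tcp_pos: [518.4, 80.9, 126.0]
orientation: [[0.998, 0.068, 0.0], [0.068, -0.998, 0.0], [0.0, -0.0, -1.0]]
force: [-0.8, 0.1, -3.3]
finger_gap: 56.0
```

Run:
```python
from look import *
s=cams.camera('side'); crop(s,140,140,300,270,4.5,'pics/s17c.png'); t=cams.camera('top'); 
crop(t,170,110,330,230,4.5,'pics/t17c.png')
```

```text
t 32.48 tcp [518.4  80.9 126. ] yaw 3.93 gap 56.0 F [-0.8  0.1 -3.3] j [  26.   16.  -43.  110.   13.   58. -108.]
```

View pics/t17c.png

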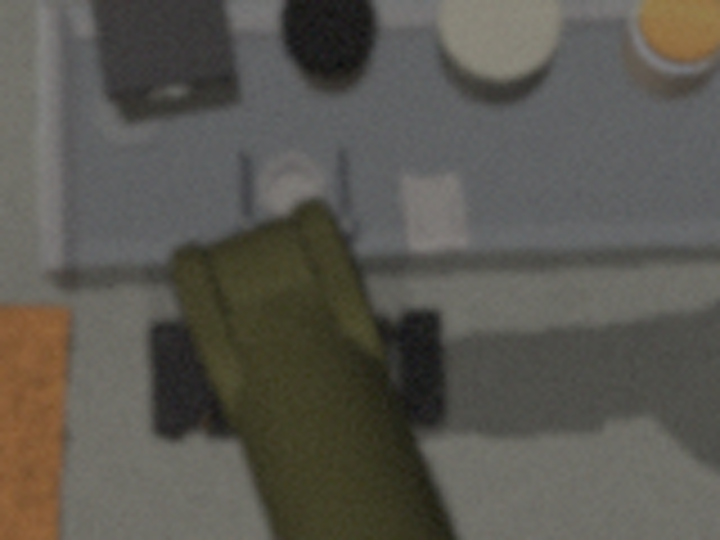

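View pics/s17c.png

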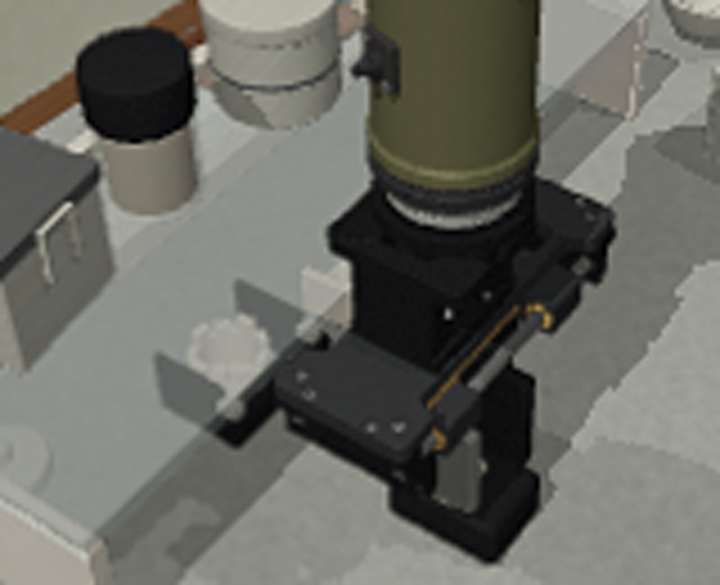

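servo_tool(motion=[[0,0,0,0,0,0],[0,0,0,0,0,0],[0,0,0,0,0,0],[0,0,0,0,0,0],[0,0,0,0,0,0],[0,0,0,0,0,0],[0,0,0,0,0,0],[0,0,0,0,0,0]], grip=1)

```text
t: 33.25
tcp_pos: [517.4, 80.9, 126.0]
orientation: [[0.998, 0.069, -0.0], [0.069, -0.998, -0.0], [-0.0, 0.0, -1.0]]
force: [-0.5, 0.3, -4.6]
finger_gap: 46.6
```

servo_tool(motion=[[0,0,0.006,0,0,0],[0,0,0.014,0,0,0],[0,0,0.024,0,0,0],[0,0,0.03,0,0,0],[0,0,0.03,0,0,0],[0,0,0.03,0,0,0]])

```text
t: 33.75
tcp_pos: [517.6, 81.0, 133.8]
orientation: [[0.998, 0.069, 0.0], [0.069, -0.998, -0.0], [0.0, 0.0, -1.0]]
force: [0.1, -0.7, -3.4]
finger_gap: 46.4
```

Run:
```python
from look import *
s=cams.camera('side'); crop(s,140,140,300,270,4.5,'pics/s18c.png')
```

```text
t 33.75 tcp [517.6  81.  133.8] yaw 3.94 gap 46.4 F [ 0.1 -0.7 -3.4] j [  27.   16.  -43.  110.   12.   59. -108.]
```

View pics/s18c.png

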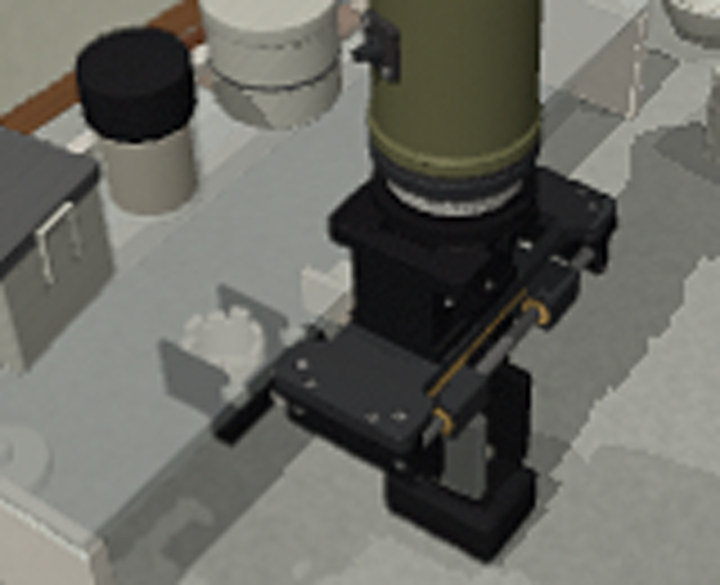

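servo_tool(motion=[[-0.01,0,0.005,0,0,0],[-0.03,0,0.01,0,0,0],[-0.055,0,0.01,0,0,0],[-0.085,0,0.01,0,0,0],[-0.115,0,0.01,0,0,0],[-0.145,0,0.01,0,0,0],[-0.175,0,0.01,0,0,0],[-0.205,0,0.01,0,0,0]])

```text
t: 34.47
tcp_pos: [465.3, 80.9, 136.0]
orientation: [[0.998, 0.069, -0.0], [0.069, -0.998, -0.0], [-0.0, 0.0, -1.0]]
force: [1.2, -0.9, -3.9]
finger_gap: 46.3
```

servo_tool(motion=[[-0.03,0,0,0,0,0],[-0.06,0,0,0,0,0],[-0.09,0,0,0,0,0],[-0.12,0,0,0,0,0],[-0.145,0,0,0,0,0],[-0.165,0,0,0,0,0],[-0.18,0,0,0,0,0],[-0.186,0,0,0,0,0]])

```text
t: 35.13
tcp_pos: [419.2, 80.9, 136.0]
orientation: [[0.998, 0.069, -0.0], [0.069, -0.998, -0.001], [-0.0, 0.001, -1.0]]
force: [-0.0, 0.2, -4.1]
finger_gap: 46.1
```

Run:
```python
from look import *
s=cams.camera('side'); crop(s,150,130,340,290,4,'pics/s19c.png')
```

```text
t 35.13 tcp [419.2  80.9 136. ] yaw 3.95 gap 46.1 F [-0.   0.2 -4.1] j [  31.    2.  -45.  122.    1.   57. -101.]
```

View pics/s19c.png

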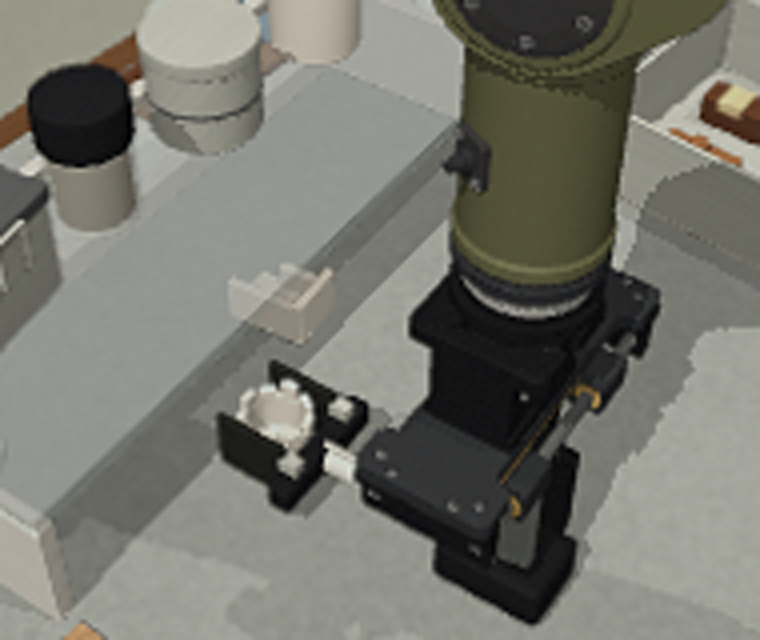

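servo_tool(motion=[[0,0,0.02,0,0,0],[0,0,0.06,0,0,0],[0,0,0.11,0,0,0],[0,0,0.17,0,0,0],[0,0,0.23,0,0,0],[0,-0.01,0.29,0,0,0],[0,-0.03,0.33,0,0,0],[0,-0.06,0.35,0,0,0]])

```text
t: 35.85
tcp_pos: [420.9, 66.3, 225.8]
orientation: [[0.998, 0.07, 0.004], [0.07, -0.998, -0.0], [0.004, 0.0, -1.0]]
force: [0.8, -0.3, -3.3]
finger_gap: 46.6
```

servo_tool(motion=[[0,-0.05,0,0,0,0],[0,-0.11,0,0,0,0],[0,-0.18,0,0,0,0],[0,-0.26,0,0,0,-0.005],[0,-0.34,0,0,0,-0.01],[0,-0.42,0,0,0,-0.015],[0,-0.5,0,0,0,-0.02],[0,-0.58,0,0,0,-0.025]])

```text
t: 36.52
tcp_pos: [419.2, -80.8, 223.3]
orientation: [[1.0, 0.018, -0.001], [0.018, -1.0, -0.0], [-0.001, 0.0, -1.0]]
force: [-0.8, 0.2, -4.5]
finger_gap: 46.4
```

servo_tool(motion=[[0,-0.08,0,0,0,-0.005],[0,-0.16,0,0,0,-0.01],[0,-0.24,0,0,0,-0.01],[-0.02,-0.32,0,0,0,-0.01],[-0.05,-0.4,0,0,0,-0.01],[-0.09,-0.48,0,0,0,-0.01],[-0.14,-0.55,0,0,0,-0.01],[-0.19,-0.62,0,0,0,-0.01]])

```text
t: 37.18
tcp_pos: [371.0, -235.6, 223.1]
orientation: [[1.0, -0.002, -0.001], [-0.002, -1.0, 0.0], [-0.001, -0.0, -1.0]]
force: [-0.7, 0.5, -3.9]
finger_gap: 46.8
```

Run:
```python
from look import *
```

```text
t 37.18 tcp [ 371.  -235.6  223.1] yaw -0.11 gap 46.8 F [-0.7  0.5 -3.9] j [ 50.  -4. -20. 116.  -1.  68. -60.]
```

servo_tool(motion=[[-0.06,-0.07,0,0,0,0],[-0.12,-0.14,0,0,0,0],[-0.18,-0.21,0,0,0,0],[-0.24,-0.27,0,0,0,0],[-0.3,-0.33,0,0,0,0],[-0.35,-0.385,0,0,0,0],[-0.39,-0.43,0,0,0,0],[-0.42,-0.46,-0.01,0,0,0]])

```text
t: 37.85
tcp_pos: [265.4, -350.9, 221.1]
orientation: [[1.0, -0.004, -0.0], [-0.004, -1.0, -0.001], [-0.0, 0.001, -1.0]]
force: [0.5, 0.1, -4.6]
finger_gap: 46.4
```

servo_tool(motion=[[-0.01,-0.01,-0.02,0,0,0],[-0.015,-0.015,-0.03,0,0,0],[-0.015,-0.015,-0.045,0,0,0],[-0.015,-0.015,-0.045,0,0,0],[-0.015,-0.015,-0.045,0,0,0]])

```text
t: 38.27
tcp_pos: [264.1, -351.9, 209.3]
orientation: [[1.0, 0.001, -0.0], [0.001, -1.0, 0.001], [-0.0, -0.001, -1.0]]
force: [-0.5, 1.7, -3.6]
finger_gap: 46.2
```

Run:
```python
from look import *
s=cams.camera('side'); crop(s,250,100,450,250,4,'pics/s20c.png'); t=cams.camera('top'); crop(t,300,150,430,300,4,'pics/t20c.png')
```

```text
t 38.27 tcp [ 264.1 -351.9  209.3] yaw 0.03 gap 46.2 F [-0.5  1.7 -3.6] j [ 59.  -3.  -9. 117.  -1.  66. -40.]
```

View pics/s20c.png

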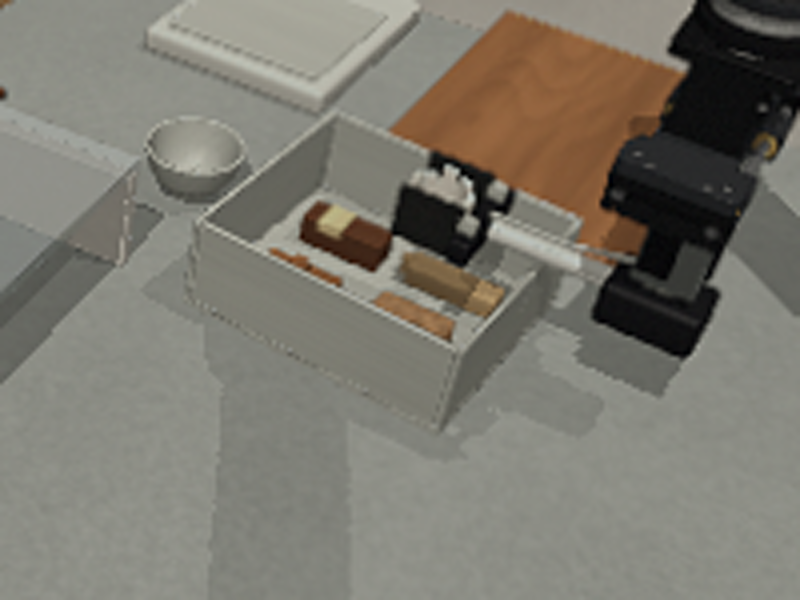

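View pics/t20c.png

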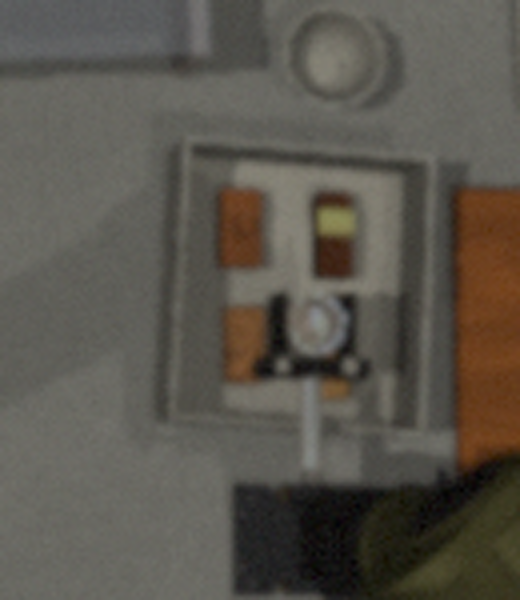

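servo_tool(motion=[[0,0,0,0,0,0],[0,0,0,0,0,0],[0,0,0,0,0,0],[0,0,0,0,0,0],[0,0,0,0,0,0],[0,0,0,0,0,0]], grip=-0.28)

```text
t: 38.87
tcp_pos: [263.5, -352.8, 209.8]
orientation: [[1.0, -0.001, 0.0], [-0.001, -1.0, -0.0], [0.0, 0.0, -1.0]]
force: [-0.6, -0.1, -3.1]
finger_gap: 55.6
```

Run:
```python
from look import *
s=cams.camera('side'); crop(s,250,100,450,250,4,'pics/s21c.png'); t=cams.camera('top'); crop(t,300,150,430,300,4,'pics/t21c.png')
```

```text
t 38.87 tcp [ 263.5 -352.8  209.8] yaw -0.07 gap 55.6 F [-0.6 -0.1 -3.1] j [ 59.  -3.  -9. 117.  -1.  66. -40.]
```

View pics/s21c.png

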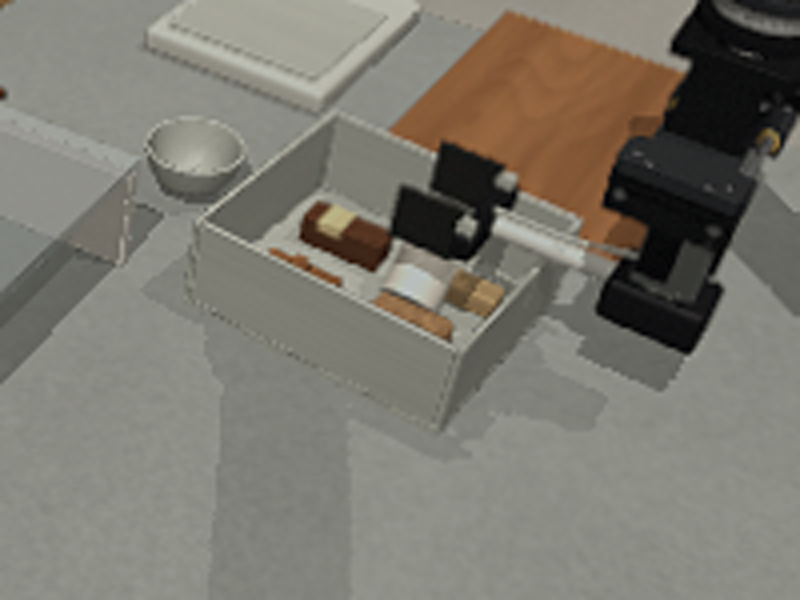

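servo_tool(motion=[[0,0,0.01,0,0,0],[0,0,0.03,0,0,0],[0,0,0.05,0,0,0],[0.03,0.04,0.06,0,0,0],[0.08,0.09,0.06,0,0,0],[0.14,0.15,0.06,0,0,0],[0.2,0.21,0.06,0,0,0],[0.26,0.27,0.06,0,0,0]], grip=-0.1)

```text
t: 39.63
tcp_pos: [329.3, -284.8, 225.6]
orientation: [[1.0, -0.002, 0.001], [-0.002, -1.0, -0.001], [0.001, 0.001, -1.0]]
force: [-0.1, -0.9, -3.6]
finger_gap: 48.1
```

servo_tool(motion=[[0.06,0.06,0,0,0,0],[0.12,0.12,0,0,0,0],[0.18,0.19,0,0,0,0],[0.24,0.26,0,0,0,0],[0.29,0.33,0,0,0,0.005],[0.33,0.4,0,0,0,0.01],[0.36,0.47,0,0,0,0.015],[0.38,0.54,0,0,0,0.02]])

```text
t: 40.3
tcp_pos: [424.5, -149.3, 225.5]
orientation: [[0.999, 0.04, 0.001], [0.04, -0.999, -0.0], [0.001, 0.0, -1.0]]
force: [0.4, -0.7, -3.7]
finger_gap: 48.1
```

servo_tool(motion=[[0.01,0.07,0,0,0,0.01],[0.01,0.14,0,0,0,0.02],[0.01,0.21,0,0,0,0.03],[0.01,0.27,0,0,0,0.04],[0.01,0.32,0,0,0,0.05],[0.01,0.36,0,0,0,0.05],[0.01,0.39,0,0,0,0.05],[0.01,0.4,0,0,0,0.05]])

```text
t: 40.97
tcp_pos: [426.0, -49.1, 224.9]
orientation: [[0.99, 0.139, 0.0], [0.139, -0.99, -0.0], [0.0, 0.0, -1.0]]
force: [-0.2, 0.3, -4.0]
finger_gap: 48.5
```

Run:
```python
from look import *
s=cams.camera('side'); cv2.imwrite('pics/s22.png',s['frame']); t=cams.camera('top'); crop(t,200,110,360,230,4.5,'pics/t22c.png')
```

```text
t 40.97 tcp [426.  -49.1 224.9] yaw 8.02 gap 48.5 F [-0.2  0.3 -4. ] j [ 39.  -6. -34. 117.  -3.  68. -75.]
```

View pics/s22.png

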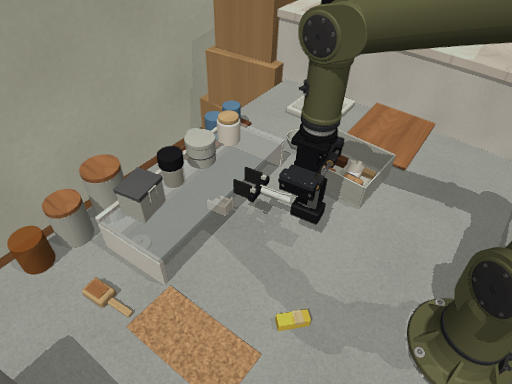

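View pics/t22c.png

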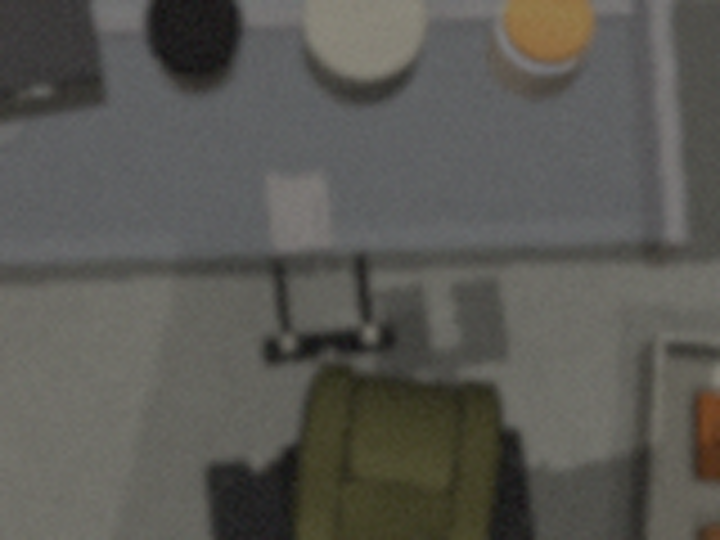

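servo_tool(motion=[[-0.01,0,-0.02,0,0,0],[-0.016,0,-0.06,0,0,0],[-0.016,0,-0.11,0,0,0],[-0.016,0,-0.17,0,0,0],[-0.016,0,-0.23,0,0,0],[-0.016,0,-0.29,0,0,0],[-0.016,0,-0.335,0,0,0],[-0.016,0,-0.365,0,0,0]])

```text
t: 41.73
tcp_pos: [420.5, -50.8, 131.3]
orientation: [[0.991, 0.137, -0.003], [0.137, -0.991, 0.001], [-0.003, -0.001, -1.0]]
force: [-0.7, 0.3, -3.8]
finger_gap: 48.5
```

servo_tool(motion=[[0,0,-0.01,0,0,0],[0,0,-0.018,0,0,0],[0,0,-0.018,0,0,0],[0,0,-0.018,0,0,0],[0,0,-0.018,0,0,0]], grip=-0.28)

```text
t: 42.15
tcp_pos: [422.5, -50.4, 129.7]
orientation: [[0.99, 0.138, 0.001], [0.138, -0.99, -0.001], [0.001, 0.001, -1.0]]
force: [0.3, 0.6, -3.7]
finger_gap: 55.8
```

Run:
```python
from look import *
s=cams.camera('side'); t=cams.camera('top'); crop(s,170,140,330,270,4.5,'pics/s23c.png'); crop(t,200,110,360,230,4.5,'pics/t23c.png')
reacher(s,500,605,-110,60,4); reacher(t,500,605,-110,60,4)
g=cv2.GaussianBlur(t['frame'],(3,3),0)[...,2].astype(int)
m=np.zeros(g.shape,np.uint8); m[140:166,250:285]=(g>99)[140:166,250:285]
n,l,st,ce=cv2.connectedComponentsWithStats(m); i=1+np.argmax(st[1:,4]); v,u=np.nonzero(l==i); print('wall',cv2.minAreaRect(onz(t,np.c_[u,v],36)[:,:2].astype(np.float32)))
```

```text
t 42.15 tcp [422.5 -50.4 129.7] yaw 7.95 gap 55.8 F [ 0.3  0.6 -3.7] j [ 38.   1. -35. 123.   1.  56. -79.]
jaws [258. 199.] 113 [569.3 -61.4] [20.1 62.8] 83.6 [40.8 48.4 56.4]
jaws [249. 214.] 163 [549.9  -9.4] [88.3 48.5] 54.2 [40.3 46.5 56.2]
all [254. 211.] 675 [549.7 -30.3] [98.4 90.2] 5.2 [20.9 38.7 55.6]
jaws [282. 185.] 56 [571.5 -52.5] [60.1 34.9] 1.0 [40.6 49.1 55.3]
jaws [261. 186.] 47 [562.    6.4] [62.7 12.3] 12.9 [41.4 50.8 54.7]
all [273. 189.] 248 [557.1 -30.7] [81.5 84. ] 6.8 [27.9 39.4 54.6]
wall ((658.4945678710938, -9.717155456542969), (58.00985336303711, 51.01829528808594), 7.406514644622803)
```

View pics/t23c.png

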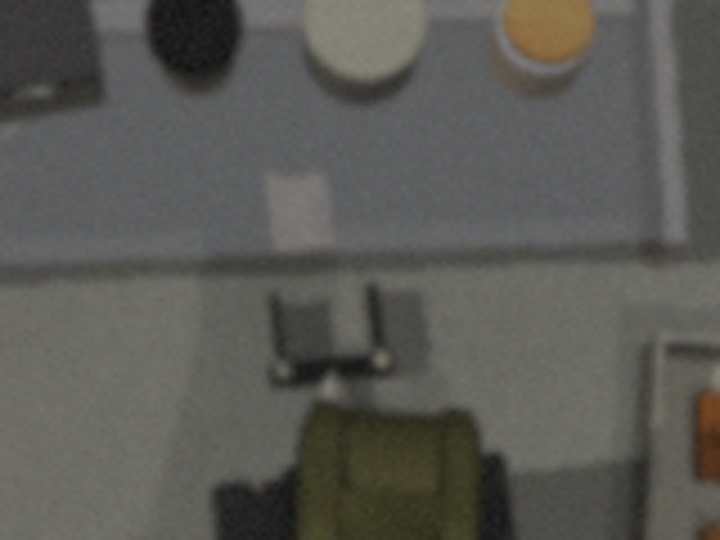

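View pics/s23c.png

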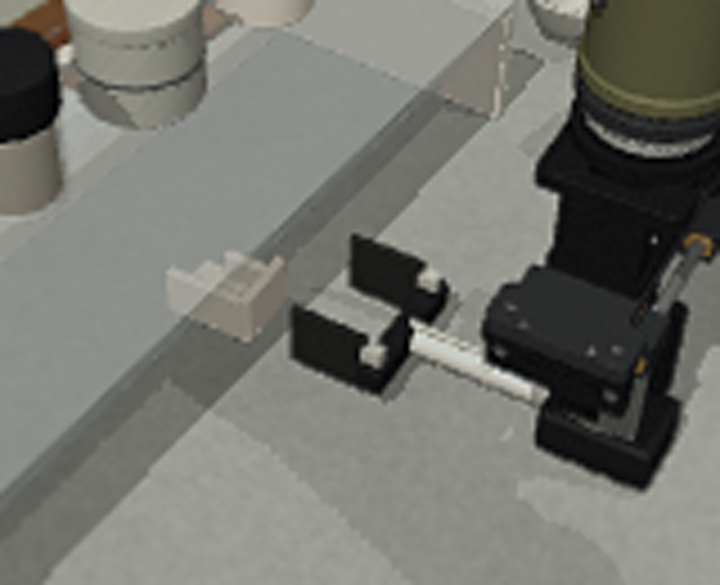

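servo_tool(motion=[[0,0.006,-0.006,0,0,0],[0.005,0.014,-0.014,0,0,0],[0.02,0.018,-0.014,0,0,0],[0.045,0.022,-0.014,0,0,0],[0.075,0.026,-0.014,0,0,0],[0.11,0.031,-0.014,0,0,0],[0.14,0.035,-0.014,0,0,0],[0.17,0.04,-0.014,0,0,0]])

```text
t: 42.92
tcp_pos: [465.7, -40.2, 125.5]
orientation: [[0.99, 0.138, 0.0], [0.138, -0.99, 0.0], [0.0, -0.0, -1.0]]
force: [-0.8, 0.4, -3.4]
finger_gap: 56.0
```

servo_tool(motion=[[0.03,0.004,0,0,0,0],[0.06,0.008,0,0,0,0],[0.09,0.012,0,0,0,0],[0.12,0.016,0,0,0,0],[0.145,0.02,0,0,0,0],[0.162,0.023,0,0,0,0],[0.172,0.024,0,0,0,0],[0.172,0.024,0,0,0,0]])

```text
t: 43.58
tcp_pos: [507.9, -34.1, 125.5]
orientation: [[0.99, 0.139, 0.0], [0.139, -0.99, 0.0], [0.0, -0.0, -1.0]]
force: [-1.0, 0.6, -3.6]
finger_gap: 56.1
```

Run:
```python
from look import *
s=cams.camera('side'); t=cams.camera('top'); crop(s,140,130,300,260,4.5,'pics/s24c.png'); crop(t,200,110,360,230,4.5,'pics/t24c.png')
```

```text
t 43.58 tcp [507.9 -34.1 125.5] yaw 7.97 gap 56.1 F [-1.   0.6 -3.6] j [ 33.  13. -35. 113.   9.  57. -88.]
```

View pics/t24c.png

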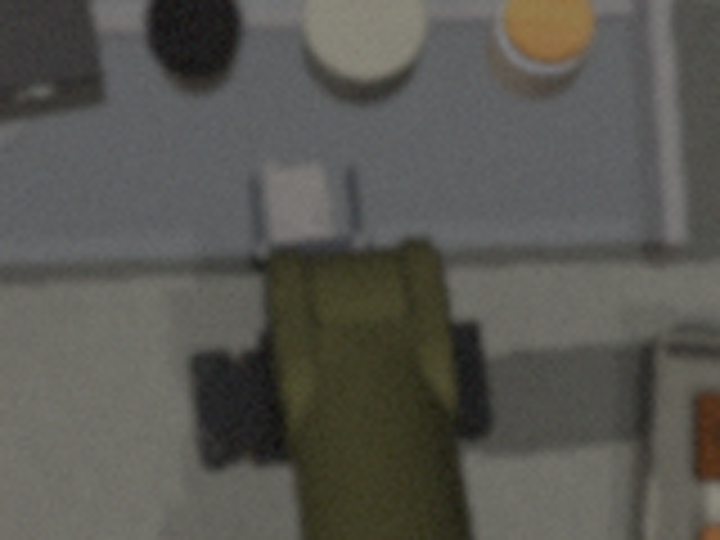

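View pics/s24c.png

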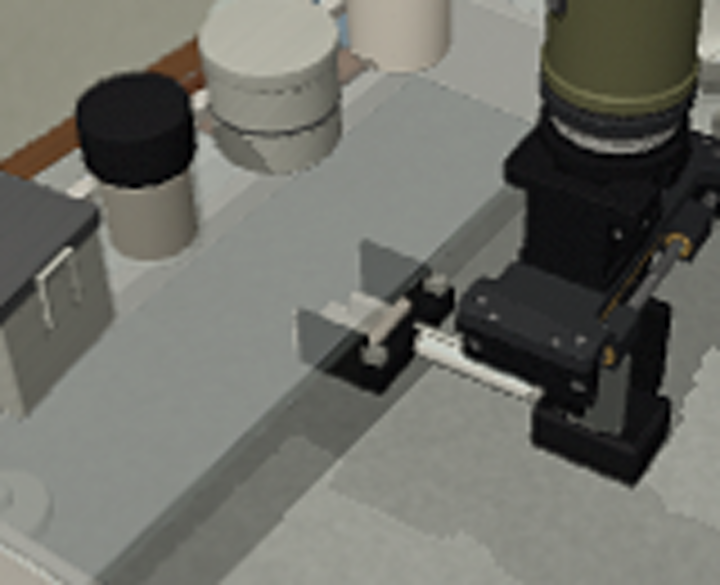

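servo_tool(motion=[[0,0,0,0,0,0],[0,0,0,0,0,0],[0,0,0,0,0,0],[0,0,0,0,0,0],[0,0,0,0,0,0],[0,0,0,0,0,0],[0,0,0,0,0,0],[0,0,0,0,0,0]], grip=1)

```text
t: 44.35
tcp_pos: [507.4, -34.5, 125.5]
orientation: [[0.99, 0.138, -0.0], [0.138, -0.99, -0.0], [-0.0, 0.0, -1.0]]
force: [-0.5, -0.1, -2.0]
finger_gap: 45.2
```

servo_tool(motion=[[0,0,0.006,0,0,0],[0,0,0.014,0,0,0],[0,0,0.024,0,0,0],[0,0,0.03,0,0,0],[0,0,0.03,0,0,0],[0,0,0.03,0,0,0]])

```text
t: 44.85
tcp_pos: [507.6, -34.3, 133.2]
orientation: [[0.99, 0.138, 0.0], [0.138, -0.99, -0.0], [0.0, 0.0, -1.0]]
force: [-0.2, -0.0, -4.6]
finger_gap: 45.2
```

Run:
```python
from look import *
s=cams.camera('side'); t=cams.camera('top'); crop(s,140,130,300,260,4.5,'pics/s25c.png'); crop(t,200,110,360,230,4.5,'pics/t25c.png')
```

```text
t 44.85 tcp [507.6 -34.3 133.2] yaw 7.95 gap 45.2 F [-0.2 -0.  -4.6] j [ 33.  12. -35. 112.   8.  58. -88.]
```

View pics/s25c.png

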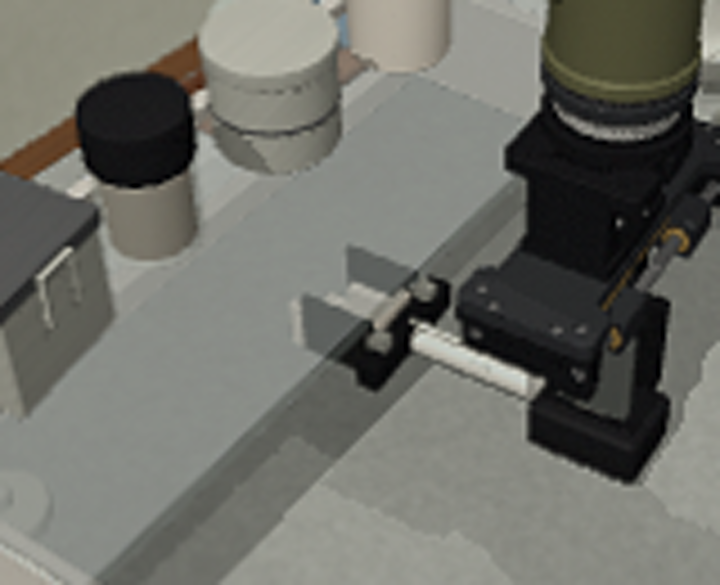

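servo_tool(motion=[[-0.01,-0.001,0.005,0,0,0],[-0.03,-0.004,0.01,0,0,0],[-0.055,-0.007,0.01,0,0,0],[-0.085,-0.012,0.01,0,0,0],[-0.115,-0.016,0.01,0,0,0],[-0.145,-0.02,0.01,0,0,0],[-0.175,-0.024,0.01,0,0,0],[-0.205,-0.028,0.01,0,0,0]])

```text
t: 45.62
tcp_pos: [455.3, -41.5, 135.5]
orientation: [[0.99, 0.138, -0.0], [0.138, -0.99, -0.0], [-0.0, 0.0, -1.0]]
force: [-0.0, 0.3, -4.3]
finger_gap: 45.5
```

servo_tool(motion=[[-0.03,-0.004,0,0,0,0],[-0.06,-0.008,0,0,0,0],[-0.09,-0.014,0,0,0,0],[-0.115,-0.02,0,0,0,0],[-0.135,-0.026,0,0,0,0],[-0.15,-0.03,0,0,0,0],[-0.16,-0.036,0,0,0,0],[-0.164,-0.04,0,0,0,0]])

```text
t: 46.28
tcp_pos: [415.0, -51.5, 135.6]
orientation: [[0.99, 0.138, 0.0], [0.138, -0.99, -0.0], [0.0, 0.0, -1.0]]
force: [-0.3, -0.1, -4.5]
finger_gap: 45.3
```

Run:
```python
from look import *
s=cams.camera('side'); crop(s,170,130,330,260,4.5,'pics/s26c.png'); t=cams.camera('top'); crop(t,200,110,360,230,4.5,'pics/t26c.png')
```

```text
t 46.28 tcp [415.  -51.5 135.6] yaw 7.94 gap 45.3 F [-0.3 -0.1 -4.5] j [ 39.  -0. -35. 124.  -0.  57. -78.]
```

View pics/s26c.png

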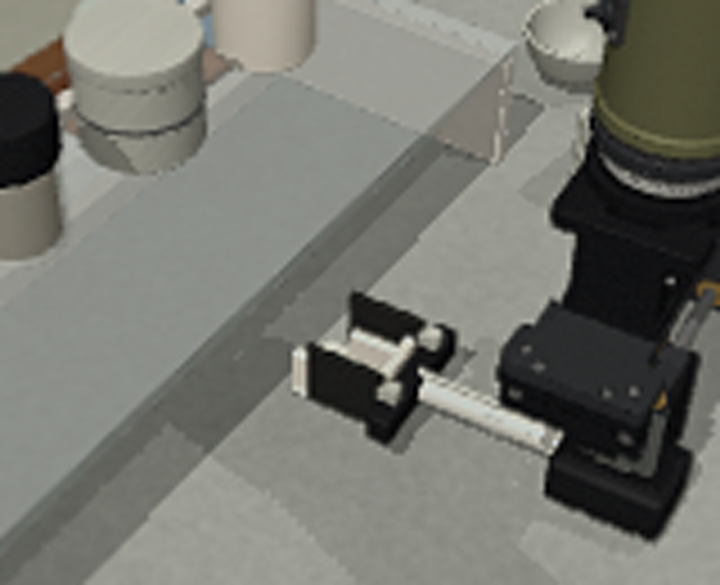

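View pics/t26c.png

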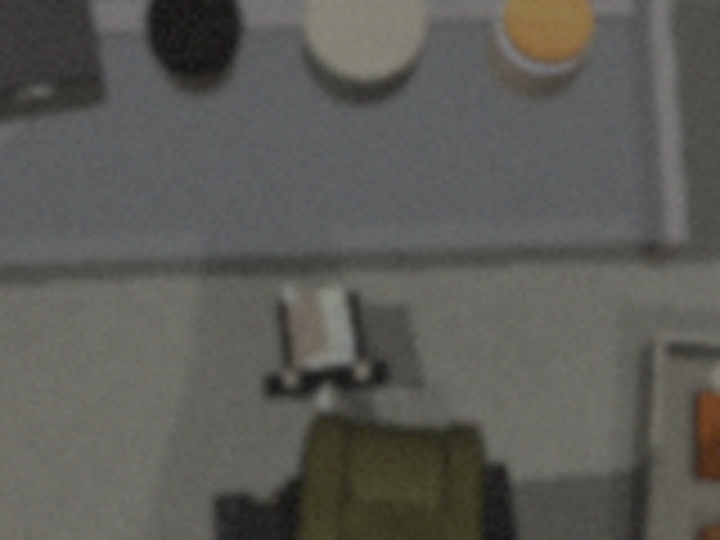

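servo_tool(motion=[[0,0,0.02,0,0,0],[0,0,0.06,0,0,0],[0,0,0.11,0,0,0],[0.01,0,0.17,0,0,0],[0.02,0,0.23,0,0,0],[0.03,-0.01,0.29,0,0,0],[0.03,-0.03,0.335,0,0,0],[0.03,-0.06,0.36,0,0,0]])

```text
t: 47.05
tcp_pos: [423.8, -66.2, 227.7]
orientation: [[0.99, 0.14, 0.003], [0.14, -0.99, -0.001], [0.003, 0.001, -1.0]]
force: [-0.0, -0.5, -4.4]
finger_gap: 45.6
```

servo_tool(motion=[[0,-0.05,0,0,0,0],[0,-0.11,0,0,0,-0.01],[0,-0.18,0,0,0,-0.02],[0,-0.26,0,0,0,-0.03],[-0.02,-0.34,0,0,0,-0.04],[-0.04,-0.42,0,0,0,-0.05],[-0.07,-0.5,0,0,0,-0.06],[-0.1,-0.58,0,0,0,-0.07]])

```text
t: 47.72
tcp_pos: [396.4, -213.8, 225.1]
orientation: [[1.0, -0.005, -0.001], [-0.005, -1.0, 0.0], [-0.001, -0.0, -1.0]]
force: [0.3, 0.4, -4.3]
finger_gap: 45.7
```

servo_tool(motion=[[-0.04,-0.08,0,0,0,0],[-0.08,-0.16,0,0,0,0],[-0.12,-0.24,0,0,0,0],[-0.16,-0.32,0,0,0,0],[-0.2,-0.4,0,0,0,0],[-0.23,-0.47,0,0,0,0],[-0.245,-0.52,0,0,0,0],[-0.245,-0.55,0,0,0,0]])

```text
t: 48.38
tcp_pos: [334.4, -351.4, 225.2]
orientation: [[1.0, -0.006, -0.001], [-0.006, -1.0, -0.0], [-0.001, 0.0, -1.0]]
force: [-1.2, -0.3, -4.7]
finger_gap: 45.4
```

Run:
```python
from look import *
s=cams.camera('side'); crop(s,250,100,450,250,4,'pics/s27c.png'); t=cams.camera('top'); crop(t,300,150,430,300,4,'pics/t27c.png')
```

```text
t 48.38 tcp [ 334.4 -351.4  225.2] yaw -0.33 gap 45.4 F [-1.2 -0.3 -4.7] j [ 57.   2. -14. 111.   0.  68. -47.]
```

View pics/s27c.png

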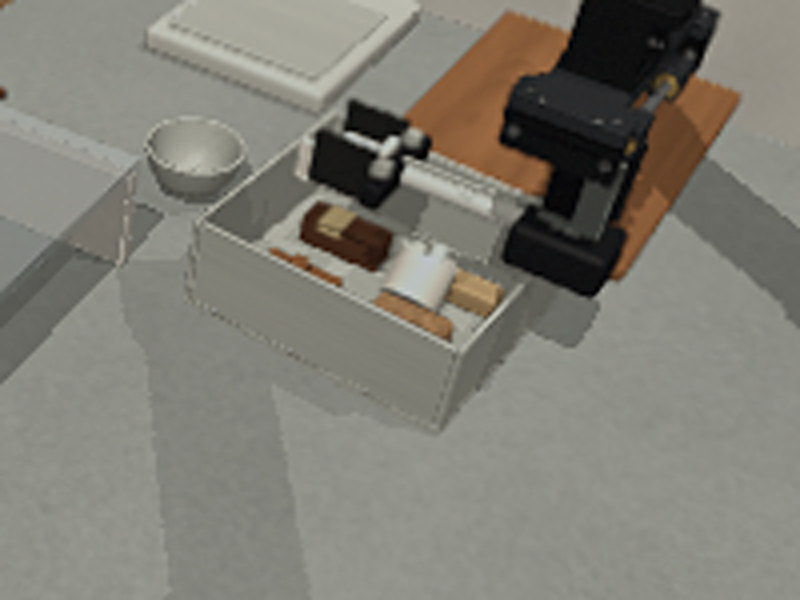

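View pics/t27c.png

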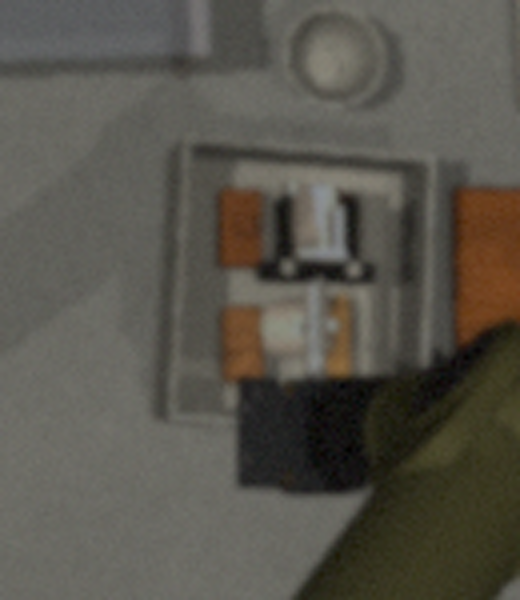

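servo_tool(motion=[[0.01,0,-0.01,0,0,0],[0.02,0,-0.03,0,0,0],[0.02,0,-0.046,0,0,0],[0.02,0,-0.046,0,0,0],[0.02,0,-0.046,0,0,0]])

```text
t: 48.9
tcp_pos: [341.6, -348.0, 213.4]
orientation: [[1.0, 0.0, -0.001], [0.0, -1.0, 0.001], [-0.001, -0.001, -1.0]]
force: [-0.1, -0.1, -4.3]
finger_gap: 45.7
```

servo_tool(motion=[[0,0,0,0,0,0],[0,0,0,0,0,0],[0,0,0,0,0,0],[0,0,0,0,0,0],[0,0,0,0,0,0],[0,0,0,0,0,0]], grip=-0.28)

```text
t: 49.4
tcp_pos: [341.5, -348.9, 214.2]
orientation: [[1.0, -0.001, 0.0], [-0.001, -1.0, -0.0], [0.0, 0.0, -1.0]]
force: [-0.6, -0.2, -3.9]
finger_gap: 55.4
```

servo_tool(motion=[[0,0,0.01,0,0,0],[0,0,0.03,0,0,0],[0,0,0.05,0,0,0],[0,0,0.07,0,0,0],[0,0,0.08,0,0,0],[0,0,0.08,0,0,0]])

```text
t: 49.9
tcp_pos: [341.9, -349.2, 235.1]
orientation: [[1.0, -0.001, 0.001], [-0.001, -1.0, -0.002], [0.001, 0.002, -1.0]]
force: [-0.3, 0.6, -3.6]
finger_gap: 56.2
```

Run:
```python
from look import *
s=cams.camera('side'); crop(s,250,100,450,250,4,'pics/s28c.png')
```

```text
t 49.9 tcp [ 341.9 -349.2  235.1] yaw -0.07 gap 56.2 F [-0.3  0.6 -3.6] j [ 56.   1. -14. 109.   0.  69. -48.]
```

View pics/s28c.png

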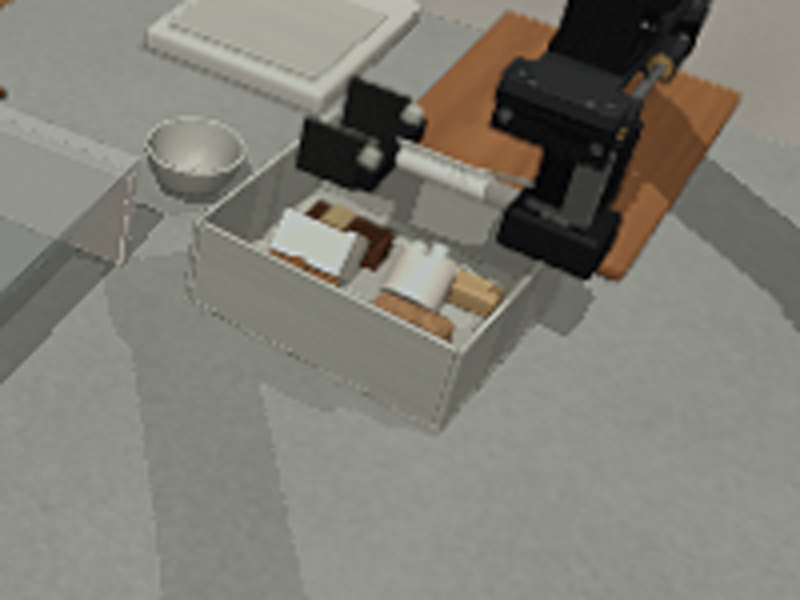

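servo_tool(motion=[[0.01,0.02,0,0,0,0],[0.03,0.06,0,0,0,0],[0.06,0.12,0,0,0,0],[0.1,0.19,0,0,0,0],[0.14,0.27,0,0,0,0],[0.18,0.35,0,0,0,0],[0.22,0.43,0,0,0,0],[0.26,0.51,0,0,0,0]], grip=-0.1)

```text
t: 50.62
tcp_pos: [407.0, -218.9, 233.8]
orientation: [[1.0, -0.0, -0.0], [-0.0, -1.0, 0.0], [-0.0, -0.0, -1.0]]
force: [0.0, -0.3, -4.9]
finger_gap: 48.4
```

servo_tool(motion=[[0.04,0.08,0,0,0,0],[0.07,0.16,0,0,0,0],[0.1,0.24,0,0,0,0],[0.12,0.32,0,0,0,0],[0.13,0.4,0,0,0,0],[0.13,0.48,0,0,0,0],[0.13,0.56,0,0,0,0],[0.13,0.64,0,0,0,0]])

```text
t: 51.28
tcp_pos: [438.6, -58.9, 233.7]
orientation: [[1.0, 0.0, -0.001], [0.0, -1.0, 0.0], [-0.001, -0.0, -1.0]]
force: [1.3, 0.2, -3.0]
finger_gap: 48.4
```

servo_tool(motion=[[0,0.08,0,0,0,0],[0,0.16,0,0,0,0],[0,0.24,0,0,0,0],[0,0.32,0,0,0,0],[0,0.4,0,0,0,0],[0,0.48,0,0,0,0],[0,0.56,0,0,0,0],[0,0.64,0,0,0,0]])

```text
t: 51.95
tcp_pos: [438.1, 100.8, 233.8]
orientation: [[1.0, 0.0, -0.0], [0.0, -1.0, -0.0], [-0.0, 0.0, -1.0]]
force: [1.3, -0.3, -4.0]
finger_gap: 48.1
```

servo_tool(motion=[[0,0.08,0,0,0,0],[-0.01,0.16,0,0,0,0],[-0.03,0.24,0,0,0,0],[-0.05,0.32,0,0,0,0],[-0.07,0.4,0,0,0,0],[-0.09,0.47,0,0,0,0],[-0.11,0.53,0,0,0,0],[-0.12,0.58,0,0,0,0]])

```text
t: 52.62
tcp_pos: [406.9, 246.1, 233.9]
orientation: [[1.0, 0.001, -0.001], [0.001, -1.0, -0.0], [-0.001, 0.0, -1.0]]
force: [-0.0, -0.0, -3.4]
finger_gap: 47.9
```

Run:
```python
from look import *
```

```text
t 52.62 tcp [406.9 246.1 233.9] yaw 0.09 gap 47.9 F [-0.  -0.  -3.4] j [  20.    2.  -55.  110.    2.   69. -125.]
```

servo_tool(motion=[[-0.01,0.06,0,0,0,0],[-0.02,0.12,-0.02,0,0,0],[-0.03,0.17,-0.06,0,0,0],[-0.04,0.22,-0.11,0,0,0],[-0.044,0.255,-0.16,0,0,0],[-0.044,0.28,-0.21,0,0,0],[-0.044,0.295,-0.25,0,0,0],[-0.044,0.295,-0.27,0,0,0]])

```text
t: 53.28
tcp_pos: [396.4, 318.3, 165.2]
orientation: [[1.0, 0.001, -0.002], [0.001, -1.0, -0.0], [-0.002, 0.0, -1.0]]
force: [-0.6, -0.3, -3.8]
finger_gap: 48.2
```

servo_tool(motion=[[0,0,-0.01,0,0,0],[0,0,-0.02,0,0,0],[0,0,-0.02,0,0,0],[0,0,-0.02,0,0,0],[0,0,-0.02,0,0,0]], grip=-0.28)

```text
t: 53.7
tcp_pos: [398.4, 317.3, 162.1]
orientation: [[1.0, -0.002, 0.001], [-0.002, -1.0, 0.0], [0.001, -0.0, -1.0]]
force: [0.3, 0.6, -4.0]
finger_gap: 56.0
```

Run:
```python
from look import *
s=cams.camera('side'); t=cams.camera('top'); crop(s,100,220,290,384,4,'pics/s29c.png'); zo=get_obs()['tcp_pos'][2]-123.4; print('zo',zo)
reacher(s,330,620,240,400,zo); reacher(t,500,620,240,400,zo)
```

```text
t 53.7 tcp [398.4 317.3 162.1] yaw -0.11 gap 56.0 F [ 0.3  0.6 -4. ] j [  10.   15.  -56.  110.   14.   62. -143.]
zo 38.62483204777388
plate [224. 315.] 50 [390.7 289.3] [24.2  6.3] 80.6 [130.6 139.8 147.9]
plate [230. 325.] 61 [374.5 296. ] [16.2  9.3] 3.5 [127.9 138.  140.6]
plate [215. 346.] 28 [370.9 340.7] [5.1 9.7] 18.6 [127.1 136.9 140.4]
jaws [159. 262.] 68 [603.4 257.7] [31.6 15.8] 51.7 [76.3 84.7 92.1]
jaws [165. 281.] 83 [555.4 284.3] [40.7  6.5] 0.3 [77.5 86.9 89.5]
jaws [144. 309.] 148 [546.  354.3] [60.2  9.7] 3.0 [75.1 86.1 89.8]
jaws [223. 339.] 138 [381.3 309.6] [36.5 28.4] 15.1 [74.9 83.2 90.8]
jaws [224. 352.] 40 [369.  322.2] [12.6 21.4] 88.5 [74.7 75.1 76.8]
jaws [217. 357.] 41 [372.4 339.1] [30.8 11.7] 43.3 [74.8 83.7 90.5]
all [159. 260.] 257 [608.5 253.2] [23.4 25.1] 1.5 [54.1 90.1 99.9]
all [165. 283.] 127 [555.4 284.5] [ 6.7 40.7] 89.3 [56.4 82.1 89.1]
all [154. 312.] 506 [530.4 345.6] [83.  46.4] 40.0 [56.6 71.7 88.8]
all [219. 322.] 108 [402.1 296.8] [42.9 19.6] 31.9 [ 73.8 125.9 148.1]
all [223. 347.] 934 [378.1 319. ] [44.8 54.8] 3.5 [ 57.4  74.9 137.1]
jaws [149. 185.] 49 [547.9 352.2] [ 7.9 53.6] 86.8 [75.7 82.  90.3]
jaws [172. 187.] 48 [547.5 281.3] [55.4  7.8] 1.9 [76.3 83.8 88.7]
all [182. 167.] 63 [608.1 251.3] [21.1 20.9] 2.6 [ 53.7  94.5 100.6]
all [161. 191.] 308 [537.6 317.4] [74.7 90.9] 0.7 [56.8 71.1 87. ]
```

View pics/s29c.png

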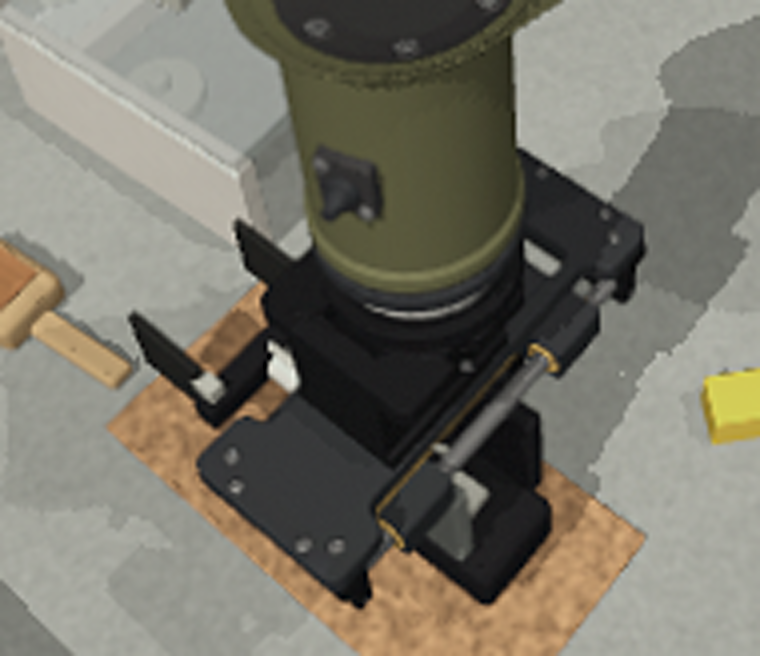

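servo_tool(motion=[[-0.005,0.006,-0.01,0,0,0],[-0.01,0.011,-0.03,0,0,0],[-0.01,0.011,-0.06,0,0,0],[-0.01,0.011,-0.09,0,0,0],[-0.01,0.011,-0.115,0,0,0],[-0.01,0.011,-0.13,0,0,0],[-0.01,0.011,-0.138,0,0,0],[-0.01,0.011,-0.138,0,0,0]])

```text
t: 54.47
tcp_pos: [395.1, 320.1, 127.3]
orientation: [[1.0, -0.001, -0.001], [-0.001, -1.0, -0.001], [-0.001, 0.001, -1.0]]
force: [-2.0, -3.3, 4.1]
finger_gap: 56.0
```

servo_tool(motion=[[0,0,0,0,0,0],[0,0,0,0,0,0],[0,0,0,0,0,0]])

```text
t: 54.72
tcp_pos: [395.1, 320.1, 127.3]
orientation: [[1.0, -0.001, -0.001], [-0.001, -1.0, -0.001], [-0.001, 0.001, -1.0]]
force: [-4.4, -3.6, 5.0]
finger_gap: 56.3
```

Touched down. Release and retreat straight up.

servo_tool(motion=[[0,0,0.002,0,0,0],[0,0,0.002,0,0,0],[0,0,0.002,0,0,0],[0,0,0.002,0,0,0],[0,0,0.002,0,0,0],[0,0,0.002,0,0,0],[0,0,0.002,0,0,0],[0,0,0.002,0,0,0]], grip=-1)

```text
t: 55.38
tcp_pos: [395.6, 320.2, 127.6]
orientation: [[1.0, -0.001, 0.0], [-0.001, -1.0, 0.0], [0.0, -0.0, -1.0]]
force: [-0.5, 0.1, 0.1]
finger_gap: 86.5
```

servo_tool(motion=[[0,0,0.03,0,0,0],[0,0,0.08,0,0,0],[0,0,0.16,0,0,0],[0,0,0.26,0,0,0],[0,0,0.38,0,0,0],[0,0,0.5,0,0,0],[0.05,-0.1,0.6,0,0,0],[0.1,-0.25,0.65,0,0,0]])

```text
t: 56.05
tcp_pos: [420.1, 262.3, 295.0]
orientation: [[1.0, 0.008, 0.006], [0.008, -1.0, 0.005], [0.006, -0.005, -1.0]]
force: [2.3, -0.2, -0.8]
finger_gap: 86.4
```

servo_tool(motion=[[0.05,-0.15,0,0,0,0],[0.1,-0.3,0,0,0,0],[0.1,-0.45,0,0,0,0],[0.1,-0.6,0,0,0,0],[0.1,-0.75,0,0,0,0],[0.1,-0.9,0,0,0,0],[0.1,-1,0,0,0,0],[0.1,-1,0,0,0,0]])

```text
t: 56.72
tcp_pos: [445.3, 1.8, 291.1]
orientation: [[1.0, -0.01, 0.001], [-0.01, -1.0, -0.002], [0.001, 0.002, -1.0]]
force: [-0.1, 0.1, 0.4]
finger_gap: 87.0
```

Run:
```python
from look import *
s=cams.camera('side'); t=cams.camera('top'); cv2.imwrite('pics/s30.png',s['frame']); crop(t,130,90,420,270,2.7,'pics/t30.png')
reacher(s,330,600,240,400,4); print(); reacher(t,330,600,240,400,4)
for n,c in(('t',t),('s',s)):
    f=cv2.GaussianBlur(c['frame'],(3,3),0).astype(int)
    m=(f[...,2]-f[...,0]>22).astype(np.uint8); m=cv2.morphologyEx(m,cv2.MORPH_CLOSE,np.ones((3,3)))
    l=cv2.connectedComponents(m)[1]; pt=proj(c,[440,285,4])[0].round().astype(int); lab=l[pt[1],pt[0]]
    v,u=np.nonzero(l==lab); print(n,lab,cv2.minAreaRect(onz(c,np.c_[u,v],4)[:,:2].astype(np.float32)))
```

```text
t 56.72 tcp [445.3   1.8 291.1] yaw -0.57 gap 87.0 F [-0.1  0.1  0.4] j [ 37.  -7. -38. 109.  -4.  76. -90.]
plate [162. 257.] 27 [598.7 252.4] [ 2.6 22.6] 1.7 [ 93.1  97.  100. ]
plate [225. 330.] 187 [388.6 296.3] [10.5 50.1] 89.6 [ 94.  104.5 107.1]
plate [206. 351.] 186 [388.  345.5] [10.7 43.7] 88.6 [ 93.8 104.3 107.1]
jaws [173. 293.] 126 [543.6 280.7] [ 8.7 60.8] 88.6 [41.1 50.5 54.3]
jaws [146. 320.] 134 [543.2 359.3] [ 8.5 59.9] 89.5 [42.2 50.9 54.6]
jaws [183. 325.] 63 [478.5 320.3] [72.5  5.5] 1.8 [40.2 41.7 43.6]
jaws [220. 343.] 136 [401.8 304.3] [77.9 14.7] 9.7 [40.3 44.3 56.9]
jaws [221. 354.] 118 [382.9 318.4] [54.2 27.4] 7.8 [40.1 41.4 51.1]
jaws [209. 364.] 41 [383.6 349. ] [50.7  7.9] 11.1 [40.6 52.3 57.7]
all [163. 267.] 147 [598.2 252.9] [ 3.4 23.5] 0.1 [21.8 65.3 99.3]
all [199. 337.] 2590 [463.1 320.4] [221.3  87.3] 0.3 [ 24.3  40.2 105.2]

plate [148. 236.] 49 [390.2 343.6] [42.5  9.8] 1.9 [ 93.  101.2 107.4]
plate [164. 237.] 65 [388.7 292.9] [48.4 10.3] 2.9 [ 93.8 102.4 108.2]
jaws [150. 188.] 47 [545.3 357.6] [ 8.1 57. ] 89.9 [41.7 47.9 53.7]
jaws [175. 189.] 44 [544.8 277.8] [54.2  6.9] 1.2 [41.1 48.7 55.7]
jaws [156. 237.] 61 [395.2 327.1] [29.  28.2] 1.7 [40.9 45.7 52.9]
all [161. 220.] 877 [463.6 318.5] [ 89.7 218.7] 88.7 [ 26.5  38.7 103.2]
t 11 ((458.573486328125, 319.70782470703125), (134.75579833984375, 263.7770690917969), 89.663330078125)
s 51 ((508.3929748535156, 280.88104248046875), (50.29466247558594, 158.4816131591797), 89.74251556396484)
```

View pics/s30.png

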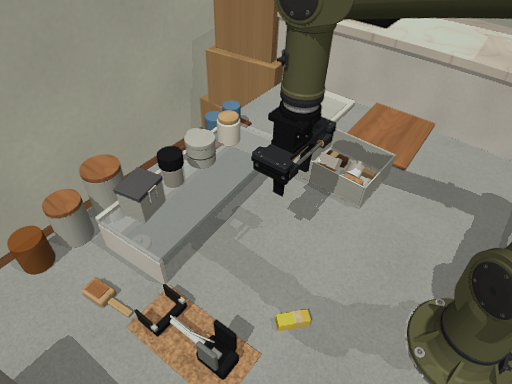

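View pics/t30.png

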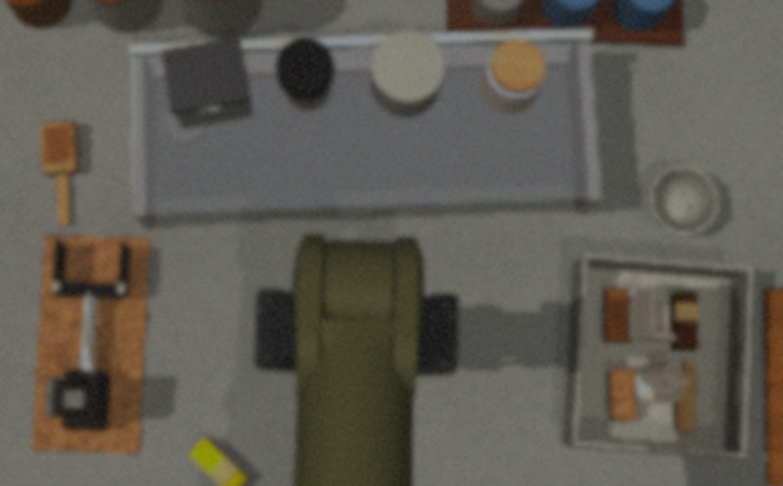

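Run:
```python
from look import *
s=cams.camera('side'); crop(s,290,120,420,215,5.5,'pics/s31.png')
for n in('top','side'):
    P=cloud(cams.camera(n)); q=P[(P[...,0]>355)&(P[...,0]<550)&(P[...,1]<-265)&(P[...,1]>-435)]; print(n,np.nanpercentile(q[:,2],[50,95,99,100]).round(1))
```

```text
t 56.82 tcp [445.6   7.4 291.1] yaw -0.18 gap 87.2 F [-0.4  0.9 -0.2] j [ 37.  -7. -38. 109.  -4.  76. -90.]
top [ 8.5 51.  60.8 72.3]
side [34.5 59.1 65.9 82.2]
```

View pics/s31.png

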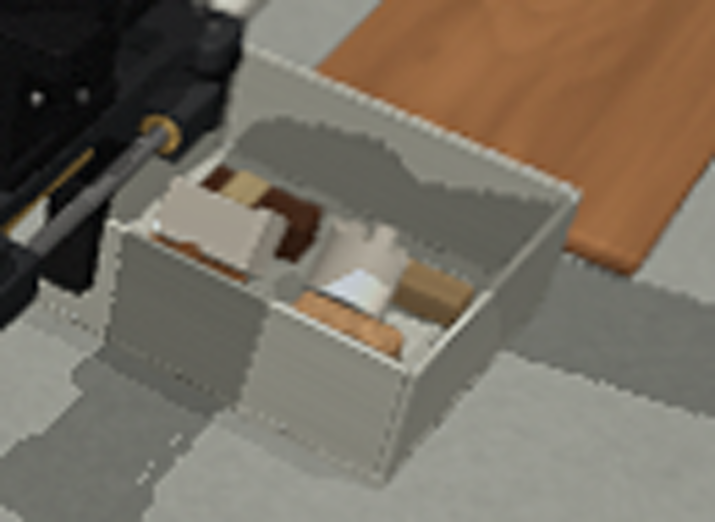

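All six pieces are in the bin, below the rim.

```bash
python3 -c "
from cell import finish_job; print(finish_job())"
```

```text
the job is handed in; nothing more can be done
None
```

I cleared everything that was there and handed the job in at about 57 s. The cork stub, lid half, rack offcut and scoop end went into the bin by hand. The neck and side pieces were taken from under the shelf with the reacher's jaws only. The broken foot was absent: both cameras showed nothing under the shelf apart from the steel lid and those two pieces.

- **Bin:** all six pieces lie inside it, below the rim.
- **Reacher:** it stands upright on its mat with the jaws fully open. Its middle is about 0 to 2 mm from the mat centre and it is lengthwise to within about 0.5°. The two cameras disagreed by about 2 mm, which is the calibration's stated accuracy.
- **Everything else:** the jars, tins, scoop, bowl and yellow look-alike looked unmoved in the last pictures. I judged that by eye and did not measure it. The steel lid is only faintly visible through the shelf, and I took no close-up of it at the end.

The reacher slipped about 10 mm and turned about 11° in the fingers on its first carry. I stood it on the counter, measured it, took a fresh grip and moved more slowly after that. While I lined up on the side piece, the jaws' crossbar also pushed it about 6 mm further into the gap before gripping it. I never saw any piece knocked aside during the run.

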